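# Unstack the plating kit onto its bench mats

## Task

Take the plating kit that is piled on the pipette tip box apart and lay it out: the amber bottle standing centred on the small black mat, the blue-lidded dish on the blue mat, the orange-lidded dish on the orange mat, and the cleared tip box on the green rectangular mat, lengthwise along it, each thing upright and wholly on its mat. Keep everything level enough that nothing tips over, and leave the green-capped bottle and the pipette where they are.

Things in the scene. Friction and masses are not known exactly. Their poses are not given: they have to be found in the camera images.
- tip_box: box of pipette tips with pale blue lid, bottom of the stack, loose, about 0.2 kg. Closed and solid: body 71 (x) x 125 (y) mm up to 44 mm, fixed lid 68 (x) x 125 (y) mm from 44 to 68 mm height, flat top. Origin: centre of the underside, z up, y along the length. Take it by the lid across x.
- amber_bottle: amber reagent bottle with black screw cap, standing on one end (+y end) of the tip box's lid, loose, about 0.12 kg. Round, 44 mm diameter up to 82 mm, narrower black cap about 30 mm wide up to 98 mm. Origin: centre of the underside, z up along the bottle.
- dish_blue: round covered petri dish with blue lid, upper one of the two dishes, lying on the orange-lidded dish at the other end (-y end) of the tip box, about 14 mm off its centre along the tip box's y so that both are seen; loose, 0.04 kg. 64 mm diameter, 14 mm high, solid with its lid (the lid does not come off). Origin: centre of the underside, z up.
- dish_orange: round covered petri dish with orange lid, lower one of the two dishes, lying on the tip box's lid; loose, 0.04 kg. 64 mm diameter, 14 mm high, solid with its lid. Origin: centre of the underside, z up.
- mat_black: small round black mat fixed to the bench, 64 mm diameter, 3 mm thick, flat, place of the amber bottle. Origin: centre of the underside on the bench.
- mat_blue: round blue mat fixed to the bench, 84 mm diameter, 3 mm thick, flat, place of the blue-lidded dish. Origin: centre of the underside.
- mat_orange: round orange mat fixed to the bench, 84 mm diameter, 3 mm thick, flat, place of the orange-lidded dish. Origin: centre of the underside.
- mat_green: rectangular green mat fixed to the bench, 91 (x) x 145 (y) x 3 mm, flat, place of the tip box; the box's length goes along its y, either way round. Origin: centre of the underside.
- media_bottle: bystander, not to be moved: squarish white media bottle with green ribbed cap, standing, 54 x 54 x 103 mm. Origin: centre of the underside.
- pipette: bystander, not to be moved: hand pipette lying on the bench, 237 (x) x 28 (y) x 46 mm. Origin: middle of its underside.
Things that resemble listed ones, but are neither listed nor needed, are in the scene too. Leave any pink look-alike of the amber_bottle alone.

How it is judged:
At the end, for the whole second after the job is handed in: Each thing upright (0.1 rad) and at rest on its own mat (underside 0 to 7 mm above the bench): both dishes and the bottle within 12 mm of the mat's centre, the tip box within 15 mm and its length within 0.2 rad of the mat's (horizontal distance between dish_orange and mat_orange below 0.012 m and z of dish_orange in the frame of mat_orange between 0 and 0.007 m and angle between each of dish_orange, dish_blue, amber_bottle, tip_box's own z axis and vertical below 0.1 rad and linear speed of each of dish_orange, dish_blue, amber_bottle, tip_box below 0.02 m/s and angular speed of each of dish_orange, dish_blue, amber_bottle, tip_box below 0.2 rad/s and horizontal distance between dish_blue and mat_blue below 0.012 m and z of dish_blue in the frame of mat_blue between 0 and 0.007 m and horizontal distance between amber_bottle and mat_black below 0.012 m and z of amber_bottle in the frame of mat_black between 0 and 0.007 m and horizontal distance between tip_box and mat_green below 0.015 m and z of tip_box in the frame of mat_green between 0 and 0.007 m and angle between the y axis of tip_box and the y axis of mat_green, either way round below 0.2 rad); the robot touches nothing.
It fails at once if a dish, the bottle or the tip box is tipped by more than 0.6 rad (angle between any of dish_orange, dish_blue, amber_bottle, tip_box's own z axis and vertical above 0.6 rad).
It fails at once if the green-capped media bottle or the pipette is pushed more than 25 mm from where it was, or the media bottle falls over (distance of any of media_bottle, pipette from where it was at the start of the episode above 0.025 m or angle between media_bottle's own z axis and vertical above 0.5 rad).
It also fails if it takes over 106 s, if anything falls off the work surface, if the arm or the gripper's body presses on something with over 40 N, if the wrist force passes 120 N, or if a joint passes its speed limit or range.

## Robot

A 7-joint arm with a two-finger parallel gripper is mounted at the origin on a cart in front of the work surface, level with it; the furniture and walls round the work are solid. World frame = base frame: x ahead of the robot, y to its left, z up, the work surface at z = 0. Lengths are in m, angles in rad, forces in N, time in s.
With the tool pointing down it reaches from about 0.425 to 0.925 m from the base axis. Payload 6.8 kg.
Tool frame: the origin (TCP) lies between the finger pads; the fingertips stand 14 mm ahead of it and the grasp point (between the pads) lies 5 mm behind it; z points along the fingers, y is the direction in which the jaws open and shut (so a half turn about z gives the same grasp; the last joint's range is limited). The gripper opens to 85 mm and grips with 20 to 120 N. Pads are 22 mm wide; open, the fingers measure 114 mm over their backs; the gripper's body (76 mm by 85 mm) begins 54 mm behind the grasp point. The pads swing forward as they close: fully open they stand 13 mm farther back than shut.
Start: joints at [1.052, 0.477, 0.022, 1.555, -0.011, 1.109, -0.083], TCP at [0.27, -0.619, 0.245] pointing down, gripper open.
Joint ranges: [-2.96, 2.96], [-0.34, 2.1], [-1.41, 1.46], [0.24, 2.44], [-1.37, 4.51], [0.17, 1.92], [-2.96, 2.96]. Speed limits (rad/s): [2.39, 2.39, 3.14, 3.14, 3.14, 3.14, 3.14].

## Interface

Orientations are given as a unit quaternion [w, x, y, z].
In Python, from station import bot gives the robot as it stands.
- The arm moves only by the shell command python3 -m crank 'ROWS' [FORCE]. ROWS is JSON, a list of rows, each a list of 3 entries, a list of its own where there are three numbers: the shift along the tool's x, y, z in m, then the turn, a rotation vector about the tool's x, y, z in degrees, then the finger opening in m, from 0 to 0.0854. A call has 1 to 10 rows; each row shifts and turns the commanded pose from where the row before left it, along the tool's axes as they then stand; what a row does not reach is not made up. A row lasts 1/8 s, in which the tool goes at most 62.5 mm and 10.7 degrees, less where a joint would pass 70% of its speed; a pose out of reach is approached as far as the arm can. A call is refused whole if a number of a shift passes 0.0625 or a number of a turn 10.7, either way. A call with a gripper value outside its range is refused whole. The fingers move at their own pace and stop on an object; FORCE is the grip in N (left out, the last holds). Time passes only in rows, so rows that do not move let the fingers close. It gives the time, the measured TCP pose, the force and the opening at its end, in the units of the state.
- bot.get_obs(): the state, without advancing time (a new reading comes with each control period).
- bot.read_camera(name): name is "scene" or "side" or "wrist"; returns (picture, depth): 400x640x3 uint8, red, green, blue; 400x640 float32, m along the optical axis (not along the pixel's ray), 0 where there is no reading.
- bot.calibration(name): a dict with "fx", "fy", "cx", "cy" (pixels), "extrinsics" (4x4, takes a point from camera to world coordinates). Camera axes: x right, y down, z forward; pixel columns grow to the right and rows downward; lengths in m; the calibration is good to about 2 mm. A picture is of the moment at which its call begins: read the wrist's pose just before it. calibration takes no time and is no camera call; for the wrist camera it gives the pose at the moment of the call.
- bot.hand_in(): hands the job in, once; it reports no verdict.
The state is a dict: "t": time; "q": joint angles; "joint_vel": joint speeds; "joint_torque": joint torques, N m; "eef_pos": TCP position; "tool_rot": TCP orientation; "contact_force": force on the tool from outside, world axes, zero at the start; "torque": the same for the moment, N m; "gripper_width": opening from 0.0 (shut) to 1.0 (fully open).
Only numpy, scipy, OpenCV 4.12 (cv2) and the standard library are available. Lean on these libraries where they do the work, as an engineer would, in place of code of your own. Each camera call takes 0.05 s, during which the arm holds its last target.

## Working session

There is one attempt and no reset: what is moved stays moved. The work goes in short steps, Python scripts to look and compute and a shell command to move; the robot and the scene stay as the last step left them, time stands still between calls to the robot, and variables do not carry over. Pictures are saved under pics/ and viewed, and the job is handed in when it is done.

```bash
ls; mkdir -p pics; python3 - <<'E'
from station import bot
import cv2,numpy as np
np.set_printoptions(precision=4,suppress=True)
o=bot.get_obs(); print(o)
for n in ["scene","side","wrist"]:
    c=bot.calibration(n); print(n,c)
    p,d=bot.read_camera(n)
    cv2.imwrite(f"pics/{n}0.png",p[:,:,::-1]); np.savez(f"pics/{n}0.npz",p=p,d=d,E=c["extrinsics"],K=[c["fx"],c["fy"],c["cx"],c["cy"]])
E
```

```text
pics
{'t': 0.0, 'q': array([ 1.0519,  0.4778,  0.0223,  1.5564, -0.0115,  1.1093, -0.0831]), 'joint_vel': array([-0.0001,  0.0002, -0.0003, -0.0018,  0.0003,  0.0008, -0.0011]), 'joint_torque': array([ -0.0011, -59.6448,   1.6081, -28.1202,   0.0127,   0.0093,
        -0.    ]), 'eef_pos': array([ 0.2693, -0.6183,  0.2443]), 'tool_rot': array([-0.0009,  0.979 ,  0.204 , -0.0003]), 'contact_force': array([-0.8278, -0.3427,  0.2609]), 'torque': array([-0.0105,  0.0209, -0.0394]), 'gripper_width': 1.0006466783462582}
scene {'fx': 377.1567645061612, 'fy': 377.1567645061612, 'cx': 319.2356594937261, 'cy': 197.84817858322927, 'extrinsics': array([[ 0.9186,  0.3434, -0.1954,  0.7285],
       [ 0.395 , -0.7877,  0.4727, -0.6251],
       [ 0.0085, -0.5115, -0.8593,  0.8231],
       [ 0.    ,  0.    ,  0.    ,  1.    ]])}
side {'fx': 400.07919864153575, 'fy': 400.07919864153575, 'cx': 320.12618995631453, 'cy': 200.92575123596515, 'extrinsics': array([[ 0.973 , -0.1274,  0.1925,  0.3878],
       [-0.2292, -0.4349,  0.8708, -0.9431],
       [-0.0272, -0.8914, -0.4524,  0.448 ],
       [ 0.    ,  0.    ,  0.    ,  1.    ]])}
wrist {'fx': 299.3127969607526, 'fy': 299.3127969607526, 'cx': 320.16922473225026, 'cy': 191.22622874983486, 'extrinsics': array([[ 0.4003, -0.8713, -0.284 ,  0.3433],
       [-0.9164, -0.3812, -0.1223, -0.5874],
       [-0.0017,  0.3092, -0.951 ,  0.3736],
       [ 0.    ,  0.    ,  0.    ,  1.    ]])}
```

View pics/scene0.png

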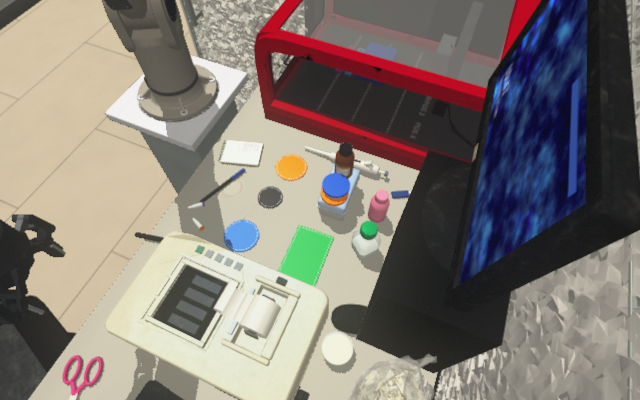

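View pics/side0.png

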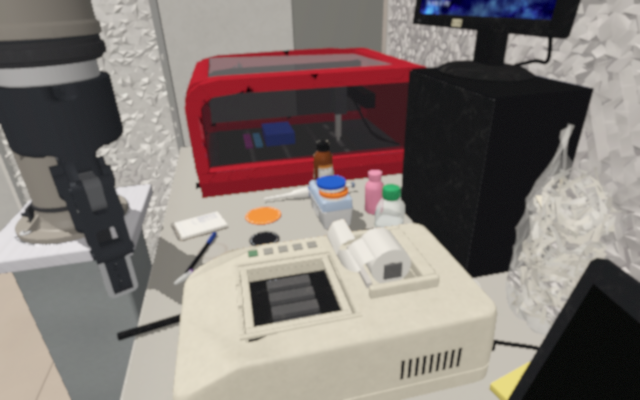

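View pics/wrist0.png

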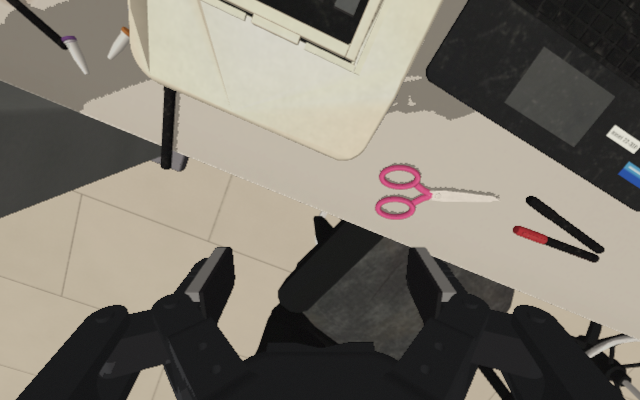

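The scene view shows the pile: amber bottle at about (344,158), blue dish (336,185), orange dish under it at (334,198), and the tip box at (338,205). The mats are black (270,197), blue (241,236), orange (291,167) and green (306,256). The pink look-alike is at (379,206), the media bottle at (368,238) and the pipette at (350,162). The red cabinet is behind the pile and the thermocycler is in front. Next I'll take a close crop and measure.

```bash
cat > h.py <<'E'
import numpy as np,cv2
np.set_printoptions(precision=4,suppress=True)
def load(f):
    z=np.load(f); return z["p"],z["d"],z["E"],z["K"]
def pts(d,E,K):
    v,u=np.mgrid[0:d.shape[0],0:d.shape[1]]
    P=np.stack([(u-K[2])/K[0]*d,(v-K[3])/K[1]*d,d],-1)
    return P@E[:3,:3].T+E[:3,3]
def ray(uv,z,E,K):
    uv=np.atleast_2d(uv).astype(float)
    r=np.c_[(uv[:,0]-K[2])/K[0],(uv[:,1]-K[3])/K[1],np.ones(len(uv))]@E[:3,:3].T
    return E[:3,3]+r*((z-E[2,3])/r[:,2])[:,None]
def grab(n,name):
    from station import bot
    c=bot.calibration(n); p,d=bot.read_camera(n)
    K=[c["fx"],c["fy"],c["cx"],c["cy"]]
    np.savez(f"pics/{name}.npz",p=p,d=d,E=c["extrinsics"],K=K); cv2.imwrite(f"pics/{name}.png",p[:,:,::-1])
    return p,d,c["extrinsics"],np.array(K)
E
python3 - <<'E'
from h import *
for n,(x0,y0,x1,y1) in dict(scene=(180,120,440,300),side=(220,120,440,260)).items():
    p,d,E,K=load(f"pics/{n}0.npz")
    c=cv2.resize(p[y0:y1,x0:x1],None,fx=3,fy=3,interpolation=cv2.INTER_NEAREST)
    cv2.imwrite(f"pics/{n}0c.png",c[:,:,::-1])
    P=pts(d,E,K); h=cv2.cvtColor(p,cv2.COLOR_RGB2HSV).astype(int)
    for nm,lo,hi in [("orange",(8,150,120),(22,256,256)),("blue",(102,140,90),(122,256,256)),("green",(50,120,80),(80,256,256)),("black",(0,0,0),(180,256,60)),("pale",(100,30,100),(120,110,256)),("brown",(2,90,30),(15,256,110)),("pink",(165,80,80),(178,256,256))]:
        m=np.all((h>=lo)&(h<hi),-1).astype(np.uint8)
        m[:, :180]=0; m[:,440:]=0;m[:120]=0; m[290:]=0
        k,l,s,ce=cv2.connectedComponentsWithStats(m)
        for i in range(1,k):
            if s[i,4]>60:
                q=P[(l==i)&(d>0)]
                if len(q) and q[:,0].max()<1.2: print(n,nm,s[i],ce[i],"med",np.median(q,0),"min",np.percentile(q,2,0),"max",np.percentile(q,98,0))
E
```

```text
scene orange [276 155  31  25 559] [291.034  167.1288] med [ 0.4364 -0.1179  0.0045] min [ 0.4004 -0.1525  0.0018] max [ 0.4721 -0.0821  0.0075]
scene orange [321 189  27  17 168] [332.2917 199.1548] med [ 0.5902 -0.2101  0.0834] min [ 0.5569 -0.2203  0.0776] max [ 0.6148 -0.1905  0.0859]
scene blue [323 173  27  25 513] [335.6784 184.8791] med [ 0.5841 -0.1794  0.0976] min [ 0.5567 -0.2067  0.0937] max [ 0.6118 -0.1495  0.1003]
scene blue [226 221  30  28 619] [240.9774 235.1389] med [ 0.4126 -0.3444  0.0046] min [ 0.381  -0.3753  0.0016] max [ 0.4433 -0.3118  0.0073]
scene green [361 221  16  18 234] [368.5    229.3803] med [ 0.6912 -0.2595  0.1039] min [ 0.6754 -0.2714  0.0876] max [ 0.7061 -0.24    0.1068]
scene green [ 280  226   53   60 1797] [306.0173 255.4073] med [ 0.5756 -0.3298  0.0044] min [ 0.5338 -0.3854  0.0017] max [ 0.6162 -0.2686  0.0073]
scene black [ 346  120   94   31 1412] [407.9575 130.0814] med [0.6984 0.011  0.1311] min [0.5669 0.0079 0.0993] max [0.7669 0.0152 0.1824]
scene black [339 143  13  14 138] [345.3333 149.5362] med [ 0.5821 -0.1259  0.1657] min [ 0
[... 2332 characters left out ...]
ide black [251 281  16   9 125] [258.632 285.496] med [ 0.3971 -0.4857  0.0904] min [ 0.3862 -0.4962  0.0891] max [ 0.4064 -0.4766  0.0918]
side pale [308 180  43  31 413] [328.6441 199.4213] med [ 0.5649 -0.2145  0.0579] min [ 0.5495 -0.2186  0.0461] max [ 0.6122 -0.1097  0.0902]
side brown [312 150  21  28 213] [322.2488 160.4601] med [ 0.5767 -0.1336  0.1269] min [ 0.5579 -0.1421  0.0888] max [0.5949 0.0143 0.1488]
side pink [ 189  120  123   75 3187] [246.2871 170.2884] med [0.4026 0.0051 0.0571] min [0.2976 0.0002 0.0163] max [0.5682 0.0182 0.1929]
side pink [ 334  147   71   66 2038] [369.9004 168.9917] med [0.7018 0.0044 0.0555] min [ 0.6454 -0.1831  0.0145] max [0.8255 0.013  0.0976]
```

```bash
ls -la pics
```

```text
total 6732
drwxr-xr-x 2 agent agent    4096 Dec  7 14:14 .
drwxr-xr-x 3 agent agent    4096 Dec  7 14:14 ..
-rw-r--r-- 1 agent agent 1793118 Dec  7 14:13 scene0.npz
-rw-r--r-- 1 agent agent  393625 Dec  7 14:13 scene0.png
-rw-r--r-- 1 agent agent  307154 Dec  7 14:14 scene0c.png
-rw-r--r-- 1 agent agent 1793118 Dec  7 14:13 side0.npz
-rw-r--r-- 1 agent agent  330884 Dec  7 14:13 side0.png
-rw-r--r-- 1 agent agent  187002 Dec  7 14:14 side0c.png
-rw-r--r-- 1 agent agent 1793118 Dec  7 14:13 wrist0.npz
-rw-r--r-- 1 agent agent  276075 Dec  7 14:13 wrist0.png
```

View pics/scene0c.png

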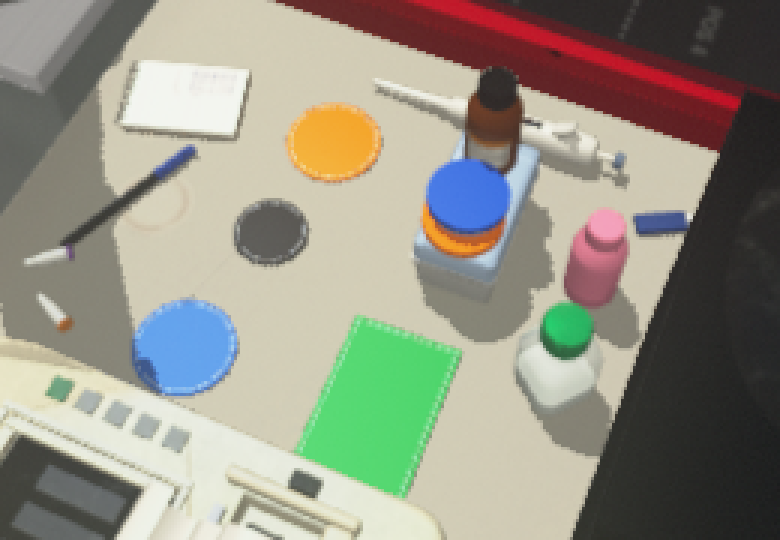

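```bash
python3 - <<'E'
from h import *
# obstacles: max-height map from scene+side depth
H={}
for n in ["scene","side"]:
    p,d,E,K=load(f"pics/{n}0.npz"); P=pts(d,E,K)[d>0]
    for x,y,z in P:
        if 0.2<x<1 and -0.8<y<0.15 and z<1:
            k=(int(y//0.05),int(x//0.05)); H[k]=max(H.get(k,-1),z)
print("y\\x   "+" ".join(f"{i*5:4d}" for i in range(4,20)))
for j in range(2,-17,-1): print(f"{j*5:5d} "+" ".join(f"{int(H[(j,i)]*1000):4d}" if (j,i) in H else "   ." for i in range(4,20)))
p,d,E,K=load("pics/scene0.npz"); P=pts(d,E,K); 
h=cv2.cvtColor(p,cv2.COLOR_RGB2HSV).astype(int)
# green mat min area rect
m=(np.all((h>=(50,120,80))&(h<(80,256,256)),-1)&(P[...,2]<0.02)&(P[...,1]<-0.2)&(P[...,0]<0.7)).astype(np.uint8)
c=max(cv2.findContours(m,0,2)[0],key=cv2.contourArea)
q=ray(c[:,0],0.003,E,K)[:,:2]; print("green",cv2.minAreaRect((q*1000).astype(np.float32)))
for n in ["scene","side"]:
    p,d,E,K=load(f"pics/{n}0.npz"); P=pts(d,E,K); h=cv2.cvtColor(p,cv2.COLOR_RGB2HSV).astype(int)
    def circ(mask,z,nm):
        k,l,s,ce=cv2.connectedComponentsWithStats(mask.astype(np.uint8))
        i=1+np.argmax(s[1:,4]); c=max(cv2.findContours((l==i).astype(np.uint8),0,2)[0],key=cv2.contourArea)
        q=ray(c[:,0],z,E,K)[:,:2]; (x,y),r=cv2.minEnclosingCircle((q*1000).astype(np.float32)); e=cv2.fitEllipse((q*1000).astype(np.float32)); print(n,nm,x,y,r,"ell",np.round(e[0],1),np.round(e[1],1))
    hh=P[...,2];X=P[...,0];Y=P[...,1]
    o=np.all((h>=(8,150,120))&(h<(22,256,256)),-1); b=np.all((h>=(100,120,90))&(h<(122,256,256)),-1)
    circ(o&(hh<.02)&(X<.5)&(X>.35)&(Y<0),.003,"mat_orange")
    if n=="scene": circ(b&(hh<.02)&(X<.5)&(X>.35),.003,"mat_blue")
    circ((h[...,2]<75)&(hh<.012)&(X<.47)&(X>.38)&(Y<-.18)&(Y>-.26),.003,"mat_black")
    circ(b&(abs(hh-.096)<.007)&(X<.63)&(X>.54),.096,"dish_blue")
    circ((h[...,2]<60)&(abs(hh-.166)<.006)&(X<.63)&(X>.54)&(Y<-.08)&(Y>-.16),.166,"cap")
    t=(h[...,0]>95)&(h[...,0]<125)&(h[...,1]>25)&(h[...,1]<130)&(abs(hh-.068)<.006)&(X<.65)&(X>.53)&(Y<-.05)&(Y>-.25)
    Q=P[t]; print(n,"lid",len(Q),np.median(Q,0),Q.min(0),Q.max(0))
E
```

```text
y\x     20   25   30   35   40   45   50   55   60   65   70   75   80   85   90   95
   10    3  215  295  294  286  287  289  290  292  293  293  292  292  291    .  475
    5    5  261  294  294  285  286  288  289  291  292  293  293  292  291    .  488
    0    5  266  295  299  299  300  299  300  299  300  300  299  300  296    .  490
   -5    5  115  266  292  287  278  284  282  265  285  279  260   79    .    .  488
  -10    5   13   13    5    8   11   44   69   70   27   13  442  549    .    .  486
  -15   15   14   14   11    8    8   64  169  138  100   71  417  580    .    .  486
  -20   12   15   14    5    8    6   44  101  101  101  323  414  609    .    .  483
  -25    6   13   17    7    8    8    6  101   96  106  324  397  632  629    .  486
  -30    5   13   10    4    7    6    8    8    8  107  325  339  632  630    .  487
  -35    5   16    7    7    8    7    7    7    8    5  323  339  632  630  321  483
  -40    6   13   17    7    9    5    8    9    7    5  324  336  632  631  324  484
  -45   19   87  113  125  124  124  136  136  136  122  324  325  6
[... 490 characters left out ...]
  .  109  241    .    .    .    .    .    .
  -80   12   12    5    .    .    .    .    .  110  240    .    .    .    .    .    .
green ((574.0353393554688, -325.4881591796875), (89.18932342529297, 125.61521911621094), 2.5244905948638916)
scene mat_orange 434.8917236328125 -116.09833526611328 41.04108810424805 ell [ 435.7 -116.1] [76.4 77.9]
scene mat_blue 412.0877685546875 -343.6339416503906 40.94300079345703 ell [ 412.2 -344. ] [74. 77.]Traceback (most recent call last):
  File "<stdin>", line 27, in <module>
  File "<stdin>", line 21, in circ
    return _wrapfunc(a, 'argmax', axis=axis, out=out, **kwds)
    return bound(*args, **kwds)
ValueError: attempt to get argmax of an empty sequence
```

The crop confirms my choice. The amber bottle (brown with a black cap) is on the +y end of the box, and the blue dish sits over the orange one. The pink bottle is the decoy. I'll finish the measurements, including the cabinet face, the cycler edge and the box yaw.

```bash
python3 - <<'E'
from h import *
A=[]
for n in ["scene","side"]:
    p,d,E,K=load(f"pics/{n}0.npz"); P=pts(d,E,K); h=cv2.cvtColor(p,cv2.COLOR_RGB2HSV).astype(int)
    A.append(P[d>0])
    def circ(mask,z,nm):
        k,l,s,ce=cv2.connectedComponentsWithStats(mask.astype(np.uint8))
        if k<2: print(n,nm,"none"); return
        i=1+np.argmax(s[1:,4]); c=max(cv2.findContours((l==i).astype(np.uint8),0,2)[0],key=cv2.contourArea)
        q=ray(c[:,0],z,E,K)[:,:2]; (x,y),r=cv2.minEnclosingCircle((q*1000).astype(np.float32)); print(n,nm,s[i,4],"circ",np.round([x,y,r],1), "z",np.median(P[l==i][:,2]))
    hh=P[...,2];X=P[...,0];Y=P[...,1]
    o=np.all((h>=(8,150,120))&(h<(22,256,256)),-1); b=np.all((h>=(100,120,90))&(h<(122,256,256)),-1)
    circ(o&(hh<.02)&(X<.5)&(X>.35)&(Y<0),.003,"mat_orange")
    circ((h[...,2]<95)&(hh<.012)&(X<.47)&(X>.38)&(Y<-.18)&(Y>-.26),.003,"mat_black")
    circ(b&(abs(hh-.096)<.007)&(X<.63)&(X>.54),.096,"dish_blue")
    circ((h[...,2]<60)&(abs(hh-.166)<.006)&(X<.63)&(X>.54)&(Y<-.08)&(Y>-.16),.166,"cap")
    t=(abs(hh-.058)<.008)&(X<.65)&(X>.53)&(Y<-.05)&(Y>-.25)
    Q=P[t]; print(n,"lid side pts",len(Q), Q.min(0),Q.max(0))
    if n=="side":
        f=Q[(Q[:,1]<-.2)]; print("front face yaw", np.polyfit(f[:,0],f[:,1],1), f[:,0].min(),f[:,0].max())
A=np.concatenate(A)
for z0 in np.arange(0.02,.3,.04):
    s=A[(A[:,0]>.4)&(A[:,0]<.7)&(abs(A[:,2]-z0)<.02)]
    c=s[(s[:,1]>-.04)]; print("z",round(z0,2),"cab ymin",c[:,1].min() if len(c) else None, end=" ")
    c=s[(s[:,1]<-.38)]; print("cycler ymax",c[:,1].max() if len(c) else None)
E
```

```text
scene mat_orange 558 circ [ 434.9 -116.1   41. ] z 0.004517951581820556
scene mat_black 199 circ [ 428.5 -222.4   28. ] z 0.004649496981920853
scene dish_blue 525 circ [ 584.8 -177.1   33.1] z 0.09757419767401487
scene cap 99 circ [ 582.5 -122.6   14.4] z 0.16652088350358074
scene lid side pts 171 [ 0.5513 -0.2183  0.0501] [ 0.6221 -0.1018  0.066 ]
side mat_orange 371 circ [ 433.9 -119.2   37.8] z 0.0031977782048796533
side mat_black 227 circ [ 425.3 -223.1   27.2] z 0.003216235791633215
side dish_blue 311 circ [ 579.8 -183.5   34.7] z 0.09625997050890733
side cap 62 circ [ 574.5 -129.1   20.6] z 0.16500560120665836
side lid side pts 317 [ 0.5488 -0.2194  0.05  ] [ 0.6199 -0.1059  0.0659]
front face yaw [-0.0112 -0.2088] 0.5526133866921591 0.6198642161576344
z 0.02 cab ymin -0.0399718478139125 cycler ymax -0.38000274030361003
z 0.06 cab ymin -0.003694374722906124 cycler ymax -0.4408719832241912
z 0.1 cab ymin -0.0014648684468145934 cycler ymax -0.4192048634677361
z 0.14 cab ymin 0.004085274394228566 cycler ymax -0.4220415820441
z 0.18 cab ymin 0.002779967791961213 cycler ymax -0.4861571994954075
z 0.22 cab ymin 0.0028459558807757412 cycler ymax -0.7073412286885717
z 0.26 cab ymin -0.0019050981006167866 cycler ymax -0.7184945174376444
```

```bash
cat >> h.py <<'E'
from scipy.spatial.transform import Rotation as Ro
def go(x,y,z,az=None):
    """print remaining tool-axis shift to world target, and turn about tool z so that tool y azimuth = az deg"""
    from station import bot
    o=bot.get_obs(); w=o["tool_rot"]; R=Ro.from_quat([w[1],w[2],w[3],w[0]]).as_matrix()
    s=R.T@(np.array([x,y,z])-o["eef_pos"]); a=np.degrees(np.arctan2(R[1,1],R[0,1]))
    print("t",round(o["t"],2),"pos",o["eef_pos"],"tooly az",round(a,2),"tilt",np.round(np.degrees(np.arccos(-R[2,2])),2),"F",o["contact_force"],"w",round(o["gripper_width"]*85.4,1))
    print("shift mm",np.round(s*1000,1))
    if az is not None:
        t=Ro.from_matrix([[0,0,0]]*0) if False else None
        c,s_=np.cos(np.radians(az)),np.sin(np.radians(az))
        Rt=np.array([[-s_,c,0],[c,s_,0],[0,0,-1]]).T  # columns x,y,z
        y=np.array([c,s_,0]);zz=np.array([0,0,-1]);xx=np.cross(y,zz);Rt=np.stack([xx,y,zz],1)
        print("turn deg (tool)",np.round(np.degrees(Ro.from_matrix(R.T@Rt).as_rotvec()),2))
E
python3 -m crank '[[[0.044,-0.035,-0.012],[0,0,0],0.085],[[0.044,-0.035,-0.012],[0,0,0],0.085],[[0.044,-0.035,-0.012],[0,0,0],0.085],[[0.044,-0.035,-0.012],[0,0,0],0.085],[[0.044,-0.035,-0.012],[0,0,0],0.085],[[0.044,-0.035,-0.012],[0,0,0],0.085],[[0.044,-0.035,-0.012],[0,0,0],0.085],[[0.044,-0.035,-0.012],[0,0,0],0.085]]' 60
python3 -c "
from h import *; go(.48,-.22,.33,0)"
```

```text
t: 1.15
eef_pos: [0.4809, -0.2198, 0.3416]
tool_rot: [0.0, 0.979, 0.204, -0.0]
contact_force: [0.8, -0.3, -0.4]
gripper_width: 0.993
t 1.15 pos [ 0.4809 -0.2198  0.3416] tooly az -66.47 tilt 0.01 F [ 0.836  -0.2991 -0.3532] w 84.8
shift mm [-0.9 -0.2 11.6]
turn deg (tool) [  0.     0.01 -66.47]
```

```bash
python3 -m crank '[[[0,0,0],[0,0,-9.5],0.068],[[0,0,0],[0,0,-9.5],0.068],[[0,0,0],[0,0,-9.5],0.068],[[0,0,0],[0,0,-9.5],0.068],[[0,0,0],[0,0,-9.5],0.068],[[0,0,0],[0,0,-9.5],0.068],[[0,0,0],[0,0,-9.5],0.068],[[0,0,0],[0,0,0],0.068]]'
python3 -c "
from h import *; go(.48,-.22,.33,0); grab('wrist','w1'); grab('scene','s1'); grab('side','d1')"
```

```text
t: 2.15
eef_pos: [0.4803, -0.2216, 0.3411]
tool_rot: [-0.0, 0.707, 0.707, -0.0]
contact_force: [-0.6, 0.2, -0.2]
gripper_width: 0.795
t 2.15 pos [ 0.4803 -0.2216  0.3411] tooly az -0.06 tilt 0.03 F [-0.5723  0.1718 -0.2339] w 67.9
shift mm [ 1.6 -0.3 11.1]
turn deg (tool) [-0.02 -0.01 -0.06]
```

View pics/w1.png

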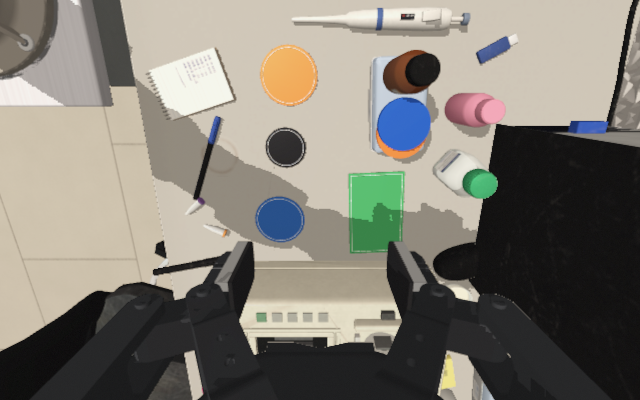

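View pics/d1.png

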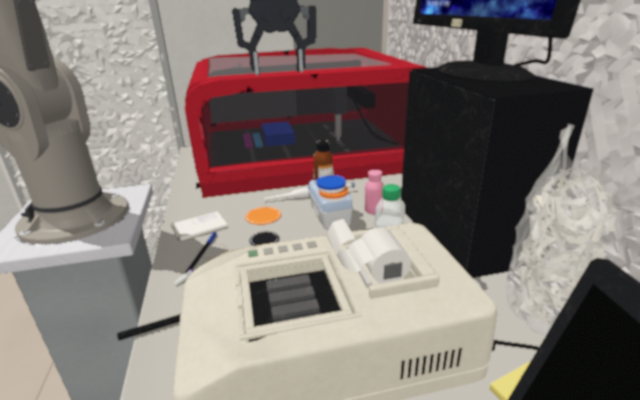

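The wrist view shows all four mats and the pile: black (286,147), blue (280,219), orange (289,75), green (377,212), cap (421,70), blue dish (404,124). I'll measure these, and use the side and scene depth for the fingertip height at 68 mm opening.

```bash
python3 - <<'E'
from h import *
p,d,E,K=load("pics/w1.npz"); P=pts(d,E,K); h=cv2.cvtColor(p,cv2.COLOR_RGB2HSV).astype(int)
X,Y,Z=[P[...,i] for i in range(3)]
def fit(mask,z,nm,rect=False):
    k,l,s,ce=cv2.connectedComponentsWithStats(mask.astype(np.uint8)); i=1+np.argmax(s[1:,4])
    c=max(cv2.findContours((l==i).astype(np.uint8),0,1)[0],key=cv2.contourArea)
    q=(ray(c[:,0],z,E,K)[:,:2]*1000).astype(np.float32)
    print(nm,"z",np.round(np.median(Z[l==i])*1000,1), np.round(np.hstack(cv2.minAreaRect(q)),1) if rect else np.round(np.hstack(cv2.minEnclosingCircle(q)),1), s[i,4])
H,S,V=[h[...,i] for i in range(3)]
fit((H>8)&(H<22)&(S>140)&(Z<.02)&(X<.5)&(X>.37)&(Y>-.2),.003,"mat_orange")
fit((H>100)&(H<122)&(S>130)&(Z<.02)&(X<.5)&(Y<-.28),.003,"mat_blue")
fit((V<70)&(Z<.02)&(X<.48)&(X>.38)&(Y<-.17)&(Y>-.27),.003,"mat_black")
fit((H>50)&(H<80)&(S>100)&(Z<.02)&(X<.65)&(X>.5),.003,"mat_green",True)
fit((H>100)&(H<122)&(S>130)&(abs(Z-.096)<.008)&(X>.5),.096,"dish_blue")
fit((V<60)&(abs(Z-.166)<.008)&(X>.5)&(Y>-.17),.166,"cap")
m=(H>8)&(H<22)&(S>140)&(Z>.06)&(X>.5); 
c=max(cv2.findContours(m.astype(np.uint8),0,1)[0],key=cv2.contourArea); q=ray(c[:,0],.082,E,K); print("orange visible",q.min(0),q.max(0),np.median(Z[m]))
m=(H>95)&(H<125)&(S>20)&(S<130)&(abs(Z-.068)<.006)&(X>.5)&(Y<-.06); print("lid",m.sum(),P[m].min(0),P[m].max(0),np.median(Z[m]))
m=(abs(Z-.05)<.015)&(X>.5)&(X<.66)&(Y<-.06)&(Y>-.24); print("left/side faces",P[m].min(0),P[m].max(0))
# fingertips
for n in ["d1","s1"]:
    p,d,E,K=load(f"pics/{n}.npz"); P=pts(d,E,K); m=(d>0)&(abs(P[...,0]-.48)<.08)&(abs(P[...,1]+.22)<.03)&(P[...,2]>.3)&(P[...,2]<.5)
    Q=P[m]; print(n,len(Q), [ (Q[(Q[:,0]<.48)][:,2].min()), Q[(Q[:,0]>.48)][:,2].min()] if len(Q) else 0, Q.min(0),Q.max(0))
E
```

```text
mat_orange z 3.7 [ 434.6 -117.    36.5] 2102
mat_blue z 3.7 [ 412.5 -345.4   36.7] 1327
mat_black z 3.7 [ 426.2 -222.3   26.3] 868
mat_green z 3.7 [ 573.3 -336.7   83.3  138.9    1.8] 3498
dish_blue z 96.9 [ 583.3 -177.7   32.3] 2169
cap z 166.0 [ 578.9 -121.    14.9] 818
orange visible [ 0.5583 -0.1405  0.082 ] [ 0.6132 -0.0933  0.082 ] 0.13211589913725683
lid 633 [ 0.5501 -0.6781  0.062 ] [ 0.8559 -0.1023  0.0738] 0.0674502319344476
left/side faces [ 0.5481 -0.2207  0.0403] [ 0.6209 -0.0968  0.065 ]
d1 3124 [np.float64(0.3345017972733011), np.float64(0.3345888486024687)] [ 0.4122 -0.2433  0.3345] [ 0.5481 -0.2035  0.448 ]
s1 3380 [np.float64(0.3354958775582538), np.float64(0.33505732619333356)] [ 0.4129 -0.25    0.3351] [ 0.5507 -0.2032  0.4999]
```

Measured fingertip lead at 68 mm opening is about 7 mm ahead of the TCP. The heights match the text: cap 166, blue top 97, lid 67, mats about 3.7 mm. I'll take the bottle first.

```bash
python3 -m crank '[[[0.05,0.05,0.02],[0,0,0],0.085],[[0.05,0.05,0.02],[0,0,0],0.085],[[0,0,0.05],[0,0,0],0.085],[[0,0,0],[0,0,0],0.085]]'
python3 -c "
from h import *; go(.581,-.122,.12,0); grab('wrist','w2')"
```

```text
t: 2.8
eef_pos: [0.563, -0.1359, 0.2537]
tool_rot: [-0.003, 0.707, 0.707, -0.002]
contact_force: [-0.1, -0.9, 1.4]
gripper_width: 0.993
t 2.8 pos [ 0.563  -0.1359  0.2537] tooly az 0.01 tilt 0.47 F [-0.0951 -0.8996  1.3813] w 84.8
shift mm [ 13.7  19.1 133.6]
turn deg (tool) [-0.47 -0.08  0.01]
```

View pics/w2.png

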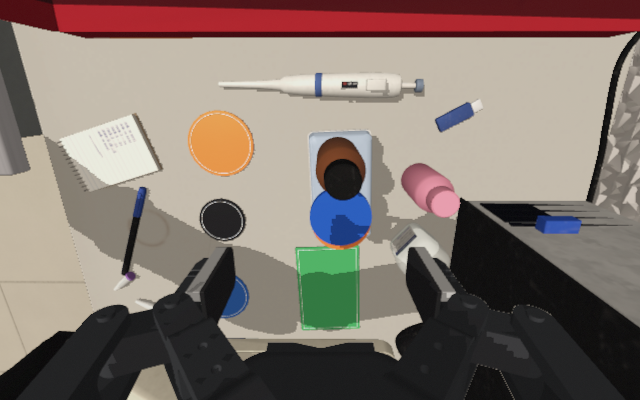

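The cap is at (342,179), the blue dish at (340,214), and the lid of the box is visible. I'll re-measure from this second wrist position.

```bash
cat > m.py <<'E'
from h import *
import sys
def fit(P,mask,z,nm,E,K,rect=False):
    Z=P[...,2]; k,l,s,ce=cv2.connectedComponentsWithStats(mask.astype(np.uint8))
    if k<2: print(nm,"none");return
    i=1+np.argmax(s[1:,4]); c=max(cv2.findContours((l==i).astype(np.uint8),0,1)[0],key=cv2.contourArea)
    q=(ray(c[:,0],z,E,K)[:,:2]*1000).astype(np.float32)
    print(nm,"z",np.round(np.median(Z[l==i])*1000,1), np.round(np.hstack(cv2.minAreaRect(q)),1) if rect else np.round(np.hstack(cv2.minEnclosingCircle(q)),1), s[i,4])
def run(n):
    p,d,E,K=load(f"pics/{n}.npz"); P=pts(d,E,K); h=cv2.cvtColor(p,cv2.COLOR_RGB2HSV).astype(int)
    X,Y,Z=[P[...,i] for i in range(3)]; H,S,V=[h[...,i] for i in range(3)]; ok=(d>0)&(X>.3)&(X<.75)&(Y<-.03)&(Y>-.45)
    O=(H>8)&(H<22)&(S>140)&ok; B=(H>100)&(H<122)&(S>140)&ok
    fit(P,O&(Z<.012),.003,"orange flat",E,K); fit(P,O&(Z>.012)&(Z<.03),.017,"orange on mat",E,K)
    fit(P,B&(Z<.012)&(X<.5)&(Y<-.25),.003,"blue flat",E,K); fit(P,B&(Z>.012)&(Z<.03)&(X<.5),.017,"blue on mat",E,K)
    fit(P,(V<75)&(Z<.012)&ok&(X<.48)&(X>.38)&(Y<-.17)&(Y>-.27),.003,"black mat",E,K)
    fit(P,(H>50)&(H<80)&(S>100)&(Z<.012)&ok&(X<.66)&(X>.5),.003,"green mat",E,K,True)
    fit(P,O&(abs(Z-.082)<.007)&(X>.5),.082,"dish_orange",E,K)
    fit(P,B&(abs(Z-.097)<.007)&(X>.5),.096,"dish_blue",E,K)
    fit(P,(V<60)&(abs(Z-.166)<.008)&ok&(X>.5)&(Y>-.17),.166,"cap",E,K)
    fit(P,(V<60)&(abs(Z-.101)<.008)&ok&(X<.5),.101,"cap on mat",E,K)
    fit(P,(H>95)&(H<125)&(S>20)&(S<130)&(abs(Z-.068)<.006)&ok&(X>.5),.068,"lid",E,K,True)
run(sys.argv[1])
E
python3 m.py w2
python3 -m crank '[[[0.014,0.019,0],[0.47,0,0],0.085],[[0,0,0],[0,0,0],0.085]]'
python3 -c "
from h import *; go(.581,-.122,.12,0)"
```

```text
orange flat z 3.7 [ 434.7 -117.2   36.8] 2602
orange on mat none
blue flat z 3.6 [ 425.2 -350.2   32.3] 401
blue on mat z 12.8 [ 323.5 -195.8   17.4] 72
black mat z 3.7 [ 426.2 -222.7   26.7] 1056
green mat z 3.7 [ 574.7 -336.7   80.3  138.2    2.6] 4144
dish_orange z 82.8 [ 586.5 -204.4   28.3] 138
dish_blue z 96.9 [ 583.5 -177.4   32.4] 2460
cap z 166.0 [ 580.5 -119.    14.9] 1135
cap on mat none
lid z 67.7 [ 584.7 -136.9   64.6   81.8    2.5] 1140
t: 3.1
eef_pos: [0.5862, -0.1222, 0.2599]
tool_rot: [-0.001, 0.707, 0.707, -0.002]
contact_force: [0.8, 0.4, -0.1]
gripper_width: 0.999
t 3.1 pos [ 0.5862 -0.1222  0.2599] tooly az 0.02 tilt 0.24 F [ 0.8112  0.3717 -0.0612] w 85.3
shift mm [  0.2  -4.6 139.9]
turn deg (tool) [-0.24  0.01  0.02]
```

```bash
python3 -m crank '[[[0.002,-0.005,0],[0,0,0],0.085],[[0,0,0.045],[0,0,0],0.085],[[0,0,0.045],[0,0,0],0.085],[[0,0,0.03],[0,0,0],0.085],[[0,0,0.015],[0,0,0],0.085],[[0,0,0],[0,0,0],0.085]]'
python3 -c "
from h import *; go(.581,-.120,.12,0); grab('wrist','w3')"
```

```text
t: 3.85
eef_pos: [0.5778, -0.121, 0.1224]
tool_rot: [-0.003, 0.707, 0.707, -0.003]
contact_force: [-1.0, -0.3, 0.3]
gripper_width: 0.996
t 3.85 pos [ 0.5778 -0.121   0.1224] tooly az -0.02 tilt 0.52 F [-1.0127 -0.3305  0.2689] w 85.0
shift mm [1.  3.3 2.3]
turn deg (tool) [-0.52  0.01 -0.01]
```

View pics/w3.png

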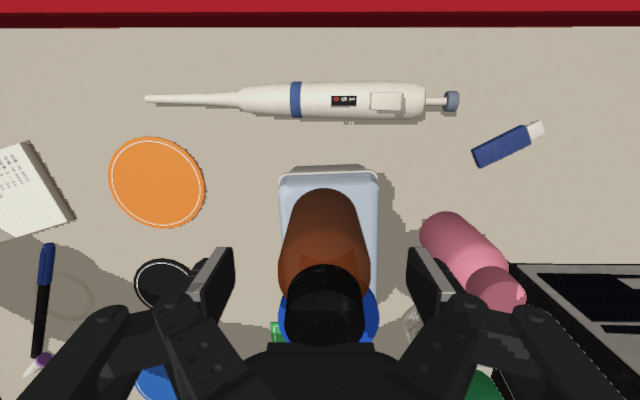

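The bottle (cap at 325,305) stands between the jaws, with its axis slightly right of centre. I'll correct for that and close.

```bash
python3 -m crank '[[[0.001,0.003,0.001],[-0.5,0,0],0.085],[[0,0,0],[0,0,0],0.055],[[0,0,0],[0,0,0],0.045],[[0,0,0],[0,0,0],0.035],[[0,0,0],[0,0,0],0.03],[[0,0,0],[0,0,0],0.03]]' 40
python3 -c "
from h import *; go(.581,-.120,.12,0)"
```

```text
t: 4.65
eef_pos: [0.5813, -0.1195, 0.1219]
tool_rot: [0.0, 0.707, 0.707, 0.0]
contact_force: [-1.8, 0.9, 5.7]
gripper_width: 0.486
t 4.65 pos [ 0.5813 -0.1195  0.1219] tooly az 0.03 tilt 0.03 F [-1.8345  0.9429  5.7025] w 41.5
shift mm [-0.5 -0.3  1.9]
turn deg (tool) [0.02 0.01 0.03]
```

```bash
python3 -m crank '[[[0,0,-0.02],[0,0,0],0.03],[[0,0,-0.03],[0,0,0],0.03],[[0,0,-0.025],[0,0,0],0.03],[[0,0,0],[0,0,0],0.03],[[0,0,0],[0,0,0],0.03]]'
python3 -c "
from h import *; go(.4265,-.2225,.20,0); grab('side','d4'); grab('scene','s4')
import cv2
a=cv2.imread('pics/d4.png')[80:280,220:440];b=cv2.imread('pics/s4.png')[100:300,220:440]
cv2.imwrite('pics/c4.png',cv2.resize(np.hstack([a,b]),(792,360)))"
```

```text
t: 5.28
eef_pos: [0.5808, -0.1195, 0.1959]
tool_rot: [-0.0, 0.707, 0.707, -0.0]
contact_force: [0.1, 0.0, -0.8]
gripper_width: 0.486
t 5.28 pos [ 0.5808 -0.1195  0.1959] tooly az 0.03 tilt 0.01 F [ 0.0981  0.0295 -0.8481] w 41.5
shift mm [-102.9 -154.4   -4.1]
turn deg (tool) [-0.01  0.    0.03]
```

View pics/c4.png

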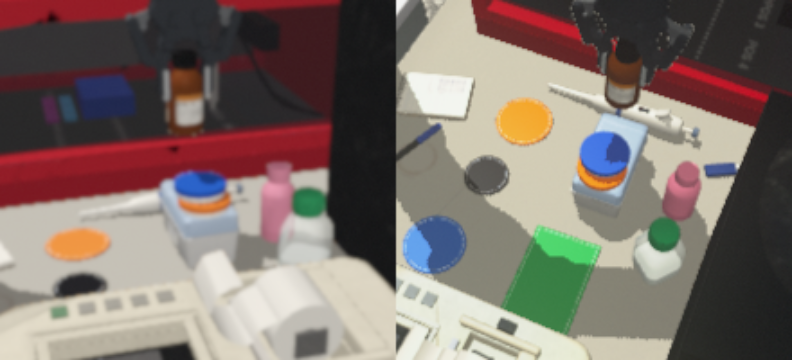

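```bash
python3 -m crank '[[[-0.01,-0.015,0],[0,0,0],0.03],[[-0.02,-0.03,0],[0,0,0],0.03],[[-0.022,-0.033,0],[0,0,0],0.03],[[-0.022,-0.033,0],[0,0,0],0.03],[[-0.02,-0.03,0],[0,0,0],0.03],[[-0.009,-0.013,0.02],[0,0,0],0.03],[[0,0,0.04],[0,0,0],0.03],[[0,0,0.04],[0,0,0],0.03],[[0,0,0],[0,0,0],0.03],[[0,0,0],[0,0,0],0.03]]'
python3 -c "
from h import *; go(.4265,-.2225,.058,0)"
```

```text
t: 6.62
eef_pos: [0.4276, -0.223, 0.0972]
tool_rot: [0.001, 0.707, 0.707, 0.0]
contact_force: [0.3, 0.2, -0.5]
gripper_width: 0.484
t 6.62 pos [ 0.4276 -0.223   0.0972] tooly az 0.02 tilt 0.07 F [ 0.2775  0.1714 -0.5036] w 41.4
shift mm [ 0.5 -1.1 39.2]
turn deg (tool) [0.07 0.02 0.02]
```

```bash
python3 -m crank '[[[0,-0.001,0.02],[0,0,0],0.03],[[0,0,0.012],[0,0,0],0.03],[[0,0,0.004],[0,0,0],0.03],[[0,0,0.002],[0,0,0],0.03],[[0,0,0],[0,0,0],0.03]]'
python3 -c "
from h import *; go(.4265,-.2225,.058,0); grab('wrist','w5'); grab('side','d5')"; python3 m.py w5
```

```text
t: 7.25
eef_pos: [0.4267, -0.2226, 0.0586]
tool_rot: [0.0, 0.707, 0.707, 0.0]
contact_force: [0.6, -0.0, -1.7]
gripper_width: 0.483
t 7.25 pos [ 0.4267 -0.2226  0.0586] tooly az 0.04 tilt 0.06 F [ 0.6268 -0.0468 -1.6903] w 41.2
shift mm [ 0.1 -0.2  0.5]
turn deg (tool) [0.06 0.01 0.04]
orange flat z 3.6 [ 434.9 -117.1   37.3] 12643
orange on mat z 21.8 [ 427.  -219.8   21.4] 588
blue flat z 3.5 [ 394.8 -319.8    7.7] 155
blue on mat z 12.6 [ 321.3 -195.1   17.6] 321
black mat z 3.7 [ 426.5 -222.7   27.3] 1369
green mat z 3.6 [ 573.9 -308.    81.5   81.6    2.6] 5577
dish_orange z 77.6 [ 552.2 -195.4   16.3] 692
dish_blue none
cap none
cap on mat z 102.2 [ 388.9 -222.6   25.3] 4529
lid z 65.8 [ 550.4 -174.9   18.6   86.9   11.9] 4083
```

View pics/w5.png

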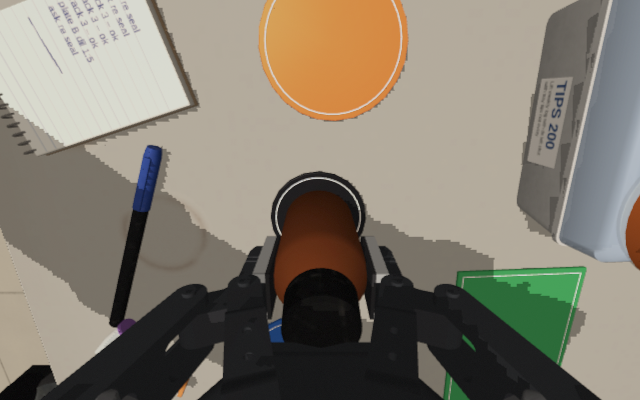

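The bottle stands over the black mat, with the mat ring visible around it (318,215). I'll lower gently until it touches.

```bash
python3 -m crank '[[[0,0,0.001],[0,0,0],0.03],[[0,0,0.001],[0,0,0],0.03],[[0,0,0],[0,0,0],0.03]]'
python3 -c "
from h import *; go(.4265,-.2225,.058,0)"
```

```text
t: 7.72
eef_pos: [0.4267, -0.2227, 0.0572]
tool_rot: [0.001, 0.707, 0.707, 0.0]
contact_force: [-3.2, 1.1, 12.5]
gripper_width: 0.484
t 7.72 pos [ 0.4267 -0.2227  0.0572] tooly az 0.03 tilt 0.06 F [-3.2024  1.0677 12.5161] w 41.3
shift mm [ 0.2 -0.2 -0.8]
turn deg (tool) [0.05 0.04 0.03]
```

Contact, at 12 N. I'll release and rise.

```bash
python3 -m crank '[[[0,0,-0.0005],[0,0,0],0.05],[[0,0,0],[0,0,0],0.065],[[0,0,0],[0,0,0],0.085],[[0,0,0],[0,0,0],0.085],[[0,0,-0.03],[0,0,0],0.085],[[0,0,-0.05],[0,0,0],0.085],[[0,0,-0.06],[0,0,0],0.085],[[0,0,-0.04],[0,0,0],0.085],[[0,0,0],[0,0,0],0.085]]'
python3 -c "
from h import *; go(.584,-.178,.26,0); grab('wrist','w6')"; python3 m.py w6
```

```text
t: 8.85
eef_pos: [0.4282, -0.2233, 0.24]
tool_rot: [0.003, 0.707, 0.707, 0.001]
contact_force: [0.1, 0.4, -0.1]
gripper_width: 0.998
t 8.85 pos [ 0.4282 -0.2233  0.24  ] tooly az 0.02 tilt 0.42 F [ 0.1357  0.3978 -0.0694] w 85.3
shift mm [ 45.2 155.9 -19.1]
turn deg (tool) [0.38 0.19 0.02]
orange flat z 3.6 [ 434.7 -116.9   36.9] 3567
orange on mat z 21.4 [ 426.6 -214.4   19.7] 75
blue flat z 3.7 [ 412.3 -345.2   36.7] 1981
blue on mat z 12.8 [ 322.  -196.3   18. ] 87
black mat z 3.7 [ 426.5 -222.2   26.8] 353
green mat z 3.7 [ 574.3 -333.7   89.7  143.2    2.6] 4385
dish_orange z 82.6 [ 582.8 -192.9   33. ] 598
dish_blue z 96.9 [ 582.6 -177.2   33.4] 4097
cap none
cap on mat z 101.5 [ 427.  -222.3   14.8] 747
lid z 68.0 [ 582.8 -156.8   66.8  118.3    2.5] 4186
```

View pics/w6.png

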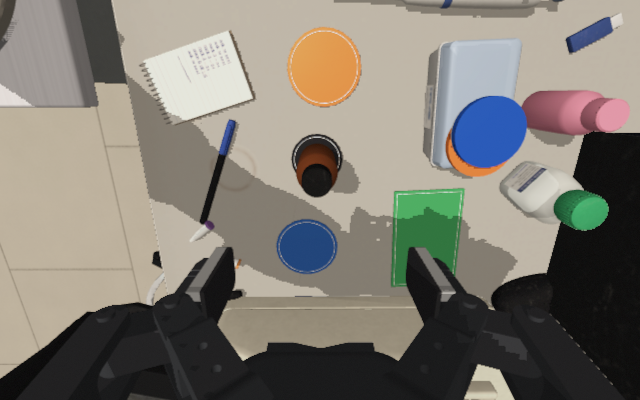

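The bottle is on the black mat at (427.0,-222.3) against the mat's (426.3,-222.4). The lid and the green mat share a yaw of about 2.5°. Now the blue dish.

```bash
python3 -m crank '[[[0.008,0.025,0],[0.4,0.2,-2.5],0.085],[[0.012,0.042,0],[0,0,0],0.085],[[0.012,0.042,0],[0,0,0],0.085],[[0.008,0.032,0],[0,0,0],0.085],[[0.005,0.014,0.02],[0,0,0],0.085],[[0,0,0.03],[0,0,0],0.085],[[0,0,0],[0,0,0],0.085],[[0,0,0],[0,0,0],0.085]]'
python3 -c "
from h import *; go(.583,-.1775,.0915,2.5); grab('wrist','w7')"; python3 m.py w7
```

```text
t: 9.9
eef_pos: [0.5791, -0.1717, 0.186]
tool_rot: [-0.004, 0.691, 0.723, -0.001]
contact_force: [0.3, 0.2, 0.8]
gripper_width: 0.99
t 9.9 pos [ 0.5791 -0.1717  0.186 ] tooly az 2.53 tilt 0.46 F [0.2812 0.2146 0.7891] w 84.5
shift mm [-6.3  4.3 94.4]
turn deg (tool) [-0.41 -0.22  0.03]
orange flat z 3.7 [ 434.6 -117.3   36.9] 4251
orange on mat z 21.3 [ 429.7 -221.2   21.6] 366
blue flat z 3.7 [ 399.3 -331.9   30.7] 516
blue on mat z 12.7 [ 322.6 -195.4   17.6] 106
black mat z 3.9 [ 426.3 -222.8   26.8] 511
green mat z 3.7 [ 574.6 -335.2   80.7  135.3    2.7] 5964
dish_orange z 82.7 [ 587.6 -204.2   28.4] 252
dish_blue z 96.9 [ 583.7 -177.4   32.5] 4932
cap none
cap on mat z 101.4 [ 430.2 -221.2   17.5] 1079
lid z 68.0 [ 584.9 -137.2   64.7   80.9    2.4] 4285
```

View pics/w7.png

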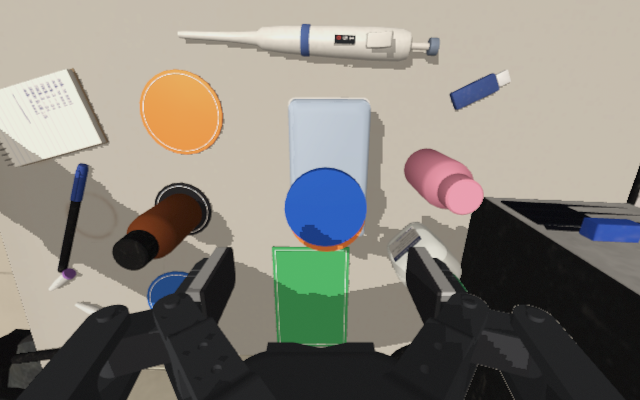

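```bash
python3 -m crank '[[[-0.006,0.004,0.02],[-0.4,-0.2,0],0.085],[[0,0,0.03],[0,0,0],0.085],[[0,0,0.025],[0,0,0],0.085],[[0,0,0.01],[0,0,0],0.085],[[0,0,0],[0,0,0],0.085],[[0,0,0],[0,0,0],0.085]]'
python3 -c "
from h import *; go(.5835,-.1775,.0915,2.5)"
```

```text
t: 10.7
eef_pos: [0.5843, -0.1776, 0.1024]
tool_rot: [0.001, 0.691, 0.723, 0.001]
contact_force: [-0.4, 0.4, 0.4]
gripper_width: 0.993
t 10.7 pos [ 0.5843 -0.1776  0.1024] tooly az 2.53 tilt 0.16 F [-0.3617  0.4243  0.3574] w 84.8
shift mm [ 0.2 -0.8 10.9]
turn deg (tool) [0.16 0.03 0.03]
```

```bash
python3 -m crank '[[[0,-0.001,0.008],[0.1,0,0],0.072],[[0,0,0],[0,0,0],0.072],[[0,0,0],[0,0,0],0.072]]'
python3 - <<'E'
from h import *
go(.5835,-.1775,.0915,2.5)
im=[]
for n in ["side","scene"]:
    p,d,E,K=grab(n,n+"8"); P=pts(d,E,K)
    x,y=(300,150) if n=="side" else (300,130)
    im.append(cv2.resize(p[y:y+75,x:x+75],(390,390),interpolation=cv2.INTER_NEAREST))
    m=(d>0)&(abs(P[...,1]+.178)<.02)&(P[...,2]>.074)&(P[...,2]<.13)
    Q=P[m]; 
    for lo,hi in((.53,.549),(.618,.65)):
        q=Q[(Q[:,0]>lo)&(Q[:,0]<hi)]; print(n,lo,len(q),np.sort(q[:,2])[:5])
cv2.imwrite("pics/c8.png",np.hstack(im)[:,:,::-1])
E
```

```text
t: 11.08
eef_pos: [0.5824, -0.1775, 0.093]
tool_rot: [-0.0, 0.691, 0.723, -0.0]
contact_force: [0.5, 0.4, -0.0]
gripper_width: 0.843
t 11.07 pos [ 0.5824 -0.1775  0.093 ] tooly az 2.54 tilt 0.07 F [ 0.5041  0.3831 -0.0186] w 72.0
shift mm [-0.1  1.1  1.5]
turn deg (tool) [-0.07 -0.01  0.04]
side 0.53 130 [0.0894 0.0894 0.0897 0.0904 0.0912]
side 0.618 131 [0.0893 0.0896 0.0904 0.0905 0.0906]
scene 0.53 65 [0.0897 0.0906 0.0921 0.0942 0.0944]
scene 0.618 52 [0.088  0.0931 0.0942 0.0961 0.097 ]
```

View pics/c8.png

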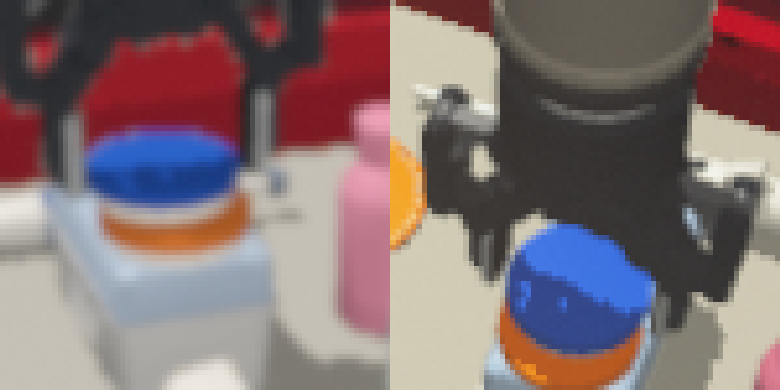

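At 72 mm opening the tips are at about z 0.088, so closing should bring them to about 0.086. I'll go down 2 mm and close.

```bash
python3 -m crank '[[[0,0.001,0.002],[0,0,0],0.072],[[0,0,0],[0,0,0],0.06],[[0,0,0],[0,0,0],0.055],[[0,0,0],[0,0,0],0.055],[[0,0,0],[0,0,0],0.055]]' 30
python3 -c "
from h import *; go(.5835,-.1775,.091,2.5)"
python3 -m crank '[[[0,0,-0.004],[0,0,0],0.055],[[0,0,-0.01],[0,0,0],0.055],[[0,0,-0.02],[0,0,0],0.055],[[0,0,-0.02],[0,0,0],0.055],[[0,0,0],[0,0,0],0.055],[[0,0,0],[0,0,0],0.055]]'
python3 - <<'E'
from h import *
go(.4124,-.345,.16,2.5)
im=[]
for n in ["side","scene"]:
    p,d,E,K=grab(n,n+"9")
    x,y=(300,130) if n=="side" else (290,120)
    im.append(cv2.resize(p[y:y+90,x:x+90],(390,390),interpolation=cv2.INTER_NEAREST))
cv2.imwrite("pics/c9.png",np.hstack(im)[:,:,::-1])
E
```

```text
t: 11.8
eef_pos: [0.5837, -0.1774, 0.0912]
tool_rot: [-0.0, 0.691, 0.723, -0.0]
contact_force: [0.9, 0.7, 2.8]
gripper_width: 0.727
t 11.8 pos [ 0.5837 -0.1774  0.0912] tooly az 2.54 tilt 0.04 F [0.8671 0.6603 2.7664] w 62.1
shift mm [-0.1 -0.2  0.2]
turn deg (tool) [-0.04 -0.    0.04]
t: 12.55
eef_pos: [0.5833, -0.1775, 0.1451]
tool_rot: [-0.0, 0.691, 0.723, -0.0]
contact_force: [-0.5, -1.0, -0.2]
gripper_width: 0.731
t 12.55 pos [ 0.5833 -0.1775  0.1451] tooly az 2.53 tilt 0.07 F [-0.4999 -0.9939 -0.1529] w 62.4
shift mm [-159.8 -178.1  -14.7]
turn deg (tool) [-0.07  0.    0.03]
```

View pics/c9.png

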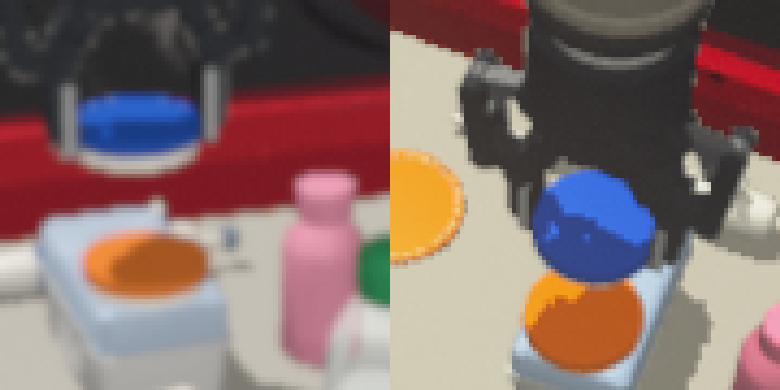

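```bash
python3 -m crank '[[[-0.008,-0.01,-0.02],[0,0,0],0.055],[[-0.02,-0.022,-0.015],[0,0,0],0.055],[[-0.025,-0.028,0],[0,0,0],0.055],[[-0.027,-0.03,0],[0,0,0],0.055],[[-0.027,-0.03,0],[0,0,0],0.055],[[-0.025,-0.028,0],[0,0,0],0.055],[[-0.02,-0.022,0],[0,0,0],0.055],[[-0.008,-0.008,0.02],[0,0,0],0.055],[[0,0,0.04],[0,0,0],0.055],[[0,0,0],[0,0,0],0.055]]'
python3 -c "
from h import *; go(.4124,-.345,.0125,2.5)"
```

```text
t: 13.9
eef_pos: [0.4103, -0.3446, 0.1188]
tool_rot: [-0.003, 0.692, 0.722, -0.001]
contact_force: [0.2, 0.1, -0.5]
gripper_width: 0.73
t 13.9 pos [ 0.4103 -0.3446  0.1188] tooly az 2.49 tilt 0.36 F [ 0.1927  0.1122 -0.5392] w 62.4
shift mm [ -0.9   2.6 106.3]
turn deg (tool) [-0.31 -0.18 -0.01]
```

```bash
python3 -m crank '[[[0,0.001,0.03],[-0.3,-0.2,0],0.055],[[0,0,0.03],[0,0,0],0.055],[[0,0,0.02],[0,0,0],0.055],[[0,0,0.008],[0,0,0],0.055],[[0,0,0],[0,0,0],0.055],[[0,0,0],[0,0,0],0.055]]'
python3 -c "
from h import *; go(.4124,-.345,.0125,2.5);grab('wrist','w10')"
```

```text
t: 14.65
eef_pos: [0.4147, -0.3458, 0.0335]
tool_rot: [0.004, 0.691, 0.723, 0.0]
contact_force: [-0.2, 0.1, 0.1]
gripper_width: 0.732
t 14.65 pos [ 0.4147 -0.3458  0.0335] tooly az 2.53 tilt 0.42 F [-0.2071  0.0704  0.1443] w 62.5
shift mm [ 1.  -2.3 20.9]
turn deg (tool) [0.32 0.27 0.03]
```

View pics/w10.png

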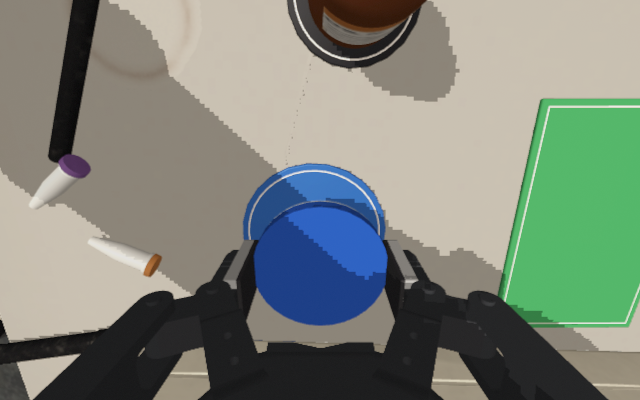

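The dish is over the blue mat; the apparent offset is parallax. Lowering.

```bash
python3 -m crank '[[[0.001,-0.002,0.01],[0.3,0.2,0],0.055],[[0,0,0.006],[0,0,0],0.055],[[0,0,0.003],[0,0,0],0.055],[[0,0,0.001],[0,0,0],0.055],[[0,0,0],[0,0,0],0.055],[[0,0,0],[0,0,0],0.055]]'
python3 -c "
from h import *; go(.4124,-.345,.0125,2.5)"
```

```text
t: 15.45
eef_pos: [0.4116, -0.3442, 0.0124]
tool_rot: [-0.001, 0.691, 0.723, -0.001]
contact_force: [-2.0, 0.8, 6.6]
gripper_width: 0.734
t 15.45 pos [ 0.4116 -0.3442  0.0124] tooly az 2.54 tilt 0.12 F [-2.0433  0.827   6.6435] w 62.6
shift mm [-0.9  0.8 -0.1]
turn deg (tool) [-0.11 -0.03  0.04]
```

Contact at 6.6 N. Release and rise.

```bash
python3 -m crank '[[[0,0,0],[0,0,0],0.07],[[0,0,0],[0,0,0],0.08],[[0,0,0],[0,0,0],0.085],[[0,0,0],[0,0,0],0.085],[[0,0,-0.03],[0,0,0],0.085],[[0,0,-0.05],[0,0,0],0.085],[[0,0,-0.06],[0,0,0],0.085],[[0,0,-0.03],[0,0,0],0.085],[[0,0,0],[0,0,0],0.085]]'
python3 -c "
from h import *; go(.583,-.193,.18,2.5); grab('wrist','w11')"; python3 m.py w11
```

```text
t: 16.58
eef_pos: [0.4134, -0.3454, 0.1849]
tool_rot: [0.002, 0.691, 0.722, -0.0]
contact_force: [0.4, -0.2, -1.0]
gripper_width: 0.998
t 16.57 pos [ 0.4134 -0.3454  0.1849] tooly az 2.52 tilt 0.27 F [ 0.3647 -0.1972 -1.0202] w 85.3
shift mm [144.9 176.1   4.9]
turn deg (tool) [0.17 0.21 0.02]
orange flat z 9.7 [ 318.8 -366.7    3.5] 12
orange on mat z 13.5 [ 320.3 -365.9    4.9] 27
blue flat z 3.7 [ 412.1 -344.8   36.8] 598
blue on mat z 18.2 [ 413.1 -344.8   32.5] 3009
black mat z 3.6 [ 425.9 -223.4   26.9] 371
green mat z 3.7 [ 574.7 -334.7   80.9  134.1    2.6] 9363
dish_orange z 82.6 [ 584.1 -199.2   33.2] 2991
dish_blue none
cap none
cap on mat z 101.5 [ 426.5 -224.9   14.9] 1877
lid z 66.0 [ 558.2 -212.6   15.8   32.8   44.7] 482
```

View pics/w11.png

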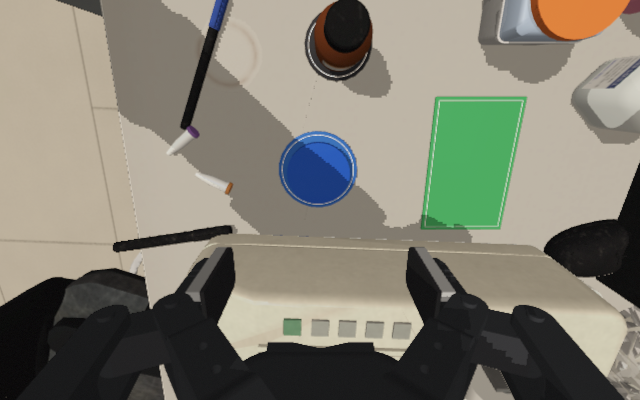

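Blue dish is at (413.1,-344.8) against the mat's (412.1,-344.8). Next, the orange dish.

```bash
python3 -m crank '[[[0.01,0.012,0],[0.2,0.2,0],0.085],[[0.025,0.03,0],[0,0,0],0.085],[[0.03,0.036,0],[0,0,0],0.085],[[0.03,0.037,0],[0,0,0],0.085],[[0.027,0.034,0],[0,0,0],0.085],[[0.016,0.02,0],[0,0,0],0.085],[[0.007,0.007,0],[0,0,0],0.085],[[0,0,0],[0,0,0],0.085],[[0,0,0],[0,0,0],0.085]]'
python3 -c "
from h import *; go(.584,-.193,.078,2.5); grab('wrist','w12')"; python3 m.py w12
```

```text
t: 17.75
eef_pos: [0.5804, -0.1929, 0.1814]
tool_rot: [-0.003, 0.692, 0.722, -0.001]
contact_force: [-0.1, 0.3, 0.4]
gripper_width: 0.991
t 17.75 pos [ 0.5804 -0.1929  0.1814] tooly az 2.44 tilt 0.39 F [-0.0887  0.2558  0.4052] w 84.7
shift mm [ -0.5   4.2 103.4]
turn deg (tool) [-0.35 -0.18 -0.06]
orange flat z 3.7 [ 434.5 -117.3   36.9] 4680
orange on mat z 21.3 [ 430.6 -220.9   21.8] 375
blue flat z 3.6 [ 404.6 -327.3   30.9] 241
blue on mat z 18.2 [ 409.4 -339.    33.4] 944
black mat z 3.9 [ 426.3 -222.9   27.1] 551
green mat z 3.7 [ 574.5 -334.1   80.7  133.4    2.7] 6383
dish_orange z 82.7 [ 585.5 -190.4   32.7] 4761
dish_blue none
cap none
cap on mat z 101.4 [ 430.6 -221.4   17.7] 1202
lid z 68.1 [ 587.4 -139.1   84.4   65.    88.9] 3918
```

View pics/w12.png

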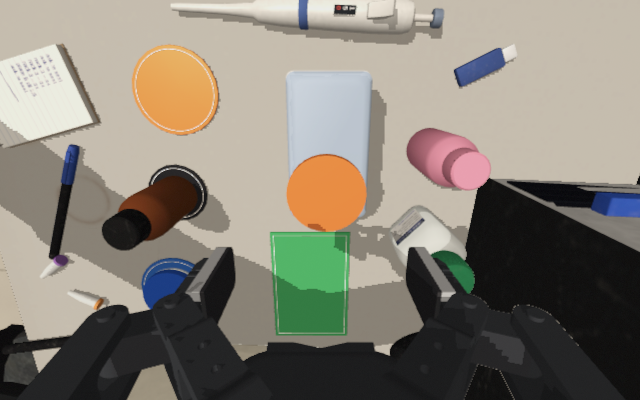

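```bash
python3 -m crank '[[[0.002,0.005,0.02],[-0.35,-0.2,0],0.085],[[0,0,0.03],[0,0,0],0.085],[[0,0,0.025],[0,0,0],0.078],[[0,0,0.012],[0,0,0],0.072],[[0,0,0],[0,0,0],0.072],[[0,0,0],[0,0,0],0.072],[[0,0,0],[0,0,0],0.072]]'
python3 - <<'E'
from h import *
go(.585,-.191,.078,2.5)
im=[]
for n in ["side","scene"]:
    p,d,E,K=grab(n,n+"13"); P=pts(d,E,K)
    x,y=(300,150) if n=="side" else (300,130)
    im.append(cv2.resize(p[y:y+75,x:x+75],(390,390),interpolation=cv2.INTER_NEAREST))
    m=(d>0)&(abs(P[...,1]+.191)<.02)&(P[...,2]>.074)&(P[...,2]<.13)
    Q=P[m]; 
    for lo,hi in((.53,.549),(.620,.65)):
        q=Q[(Q[:,0]>lo)&(Q[:,0]<hi)]; print(n,lo,len(q),np.sort(q[:,2])[:5])
cv2.imwrite("pics/c13.png",np.hstack(im)[:,:,::-1])
E
```

```text
t: 18.68
eef_pos: [0.5871, -0.1897, 0.096]
tool_rot: [0.001, 0.691, 0.723, 0.001]
contact_force: [-0.0, -0.1, 0.4]
gripper_width: 0.846
t 18.68 pos [ 0.5871 -0.1897  0.096 ] tooly az 2.53 tilt 0.19 F [-0.0463 -0.1486  0.4215] w 72.2
shift mm [-1.2 -2.2 18. ]
turn deg (tool) [0.19 0.03 0.03]
side 0.53 103 [0.0907 0.0937 0.0938 0.0939 0.0958]
side 0.62 144 [0.0922 0.0923 0.0925 0.0929 0.0933]
scene 0.53 24 [0.0978 0.098  0.0998 0.1022 0.1037]
scene 0.62 50 [0.094  0.0982 0.0994 0.1    0.1005]
```

View pics/c13.png

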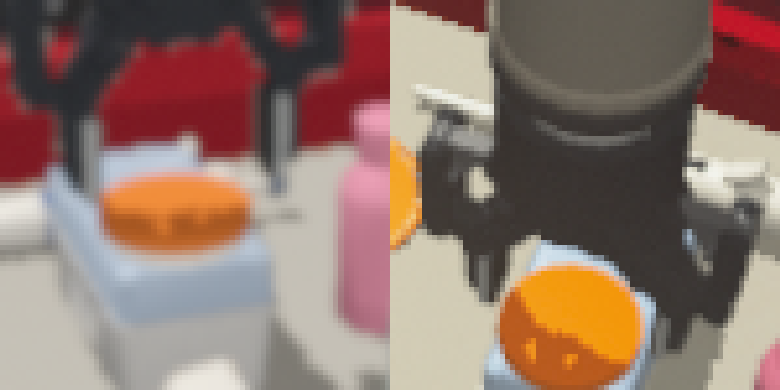

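```bash
python3 -m crank '[[[-0.001,-0.002,0.01],[0.1,0,0],0.072],[[0,0,0.006],[0,0,0],0.072],[[0,0,0.001],[0,0,0],0.072],[[0,0,0],[0,0,0],0.072],[[0,0,0],[0,0,0],0.072]]'
python3 -c "
from h import *; go(.585,-.191,.078,2.5)"
```

```text
t: 19.4
eef_pos: [0.5847, -0.1905, 0.078]
tool_rot: [-0.0, 0.691, 0.723, 0.0]
contact_force: [1.2, 0.1, 0.5]
gripper_width: 0.841
t 19.4 pos [ 0.5847 -0.1905  0.078 ] tooly az 2.54 tilt 0.01 F [1.2036 0.1464 0.518 ] w 71.8
shift mm [-0.5  0.3  0. ]
turn deg (tool) [ 0.   -0.01  0.04]
```

```bash
python3 -m crank '[[[0,0,0],[0,0,0],0.06],[[0,0,0],[0,0,0],0.055],[[0,0,0],[0,0,0],0.055],[[0,0,0],[0,0,0],0.055]]' 30
python3 -c "
from h import *; go(.585,-.191,.078,2.5)"
python3 -m crank '[[[0,0,-0.004],[0,0,0],0.055],[[0,0,-0.01],[0,0,0],0.055],[[0,0,-0.02],[0,0,0],0.055],[[0,0,-0.025],[0,0,0],0.055],[[0,0,-0.02],[0,0,0],0.055],[[0,0,-0.01],[0,0,0],0.055],[[0,0,0],[0,0,0],0.055]]'
python3 - <<'E'
from h import *
go(.4347,-.117,.165,2.5)
im=[]
for n in ["side","scene"]:
    p,d,E,K=grab(n,n+"14")
    x,y=(300,120) if n=="side" else (280,110)
    im.append(cv2.resize(p[y:y+100,x:x+100],(390,390),interpolation=cv2.INTER_NEAREST))
cv2.imwrite("pics/c14.png",np.hstack(im)[:,:,::-1])
E
```

```text
t: 19.9
eef_pos: [0.5849, -0.1906, 0.0784]
tool_rot: [0.0, 0.691, 0.723, 0.0]
contact_force: [-0.7, -0.0, 5.7]
gripper_width: 0.732
t 19.9 pos [ 0.5849 -0.1906  0.0784] tooly az 2.54 tilt 0.04 F [-0.7192 -0.0313  5.7372] w 62.5
shift mm [-0.4  0.   0.4]
turn deg (tool) [0.04 0.01 0.04]
t: 20.78
eef_pos: [0.5849, -0.1907, 0.1677]
tool_rot: [0.001, 0.691, 0.723, 0.0]
contact_force: [0.4, 0.2, -0.4]
gripper_width: 0.732
t 20.77 pos [ 0.5849 -0.1907  0.1677] tooly az 2.53 tilt 0.07 F [ 0.3613  0.2165 -0.4341] w 62.5
shift mm [  80.2 -146.8    2.5]
turn deg (tool) [0.06 0.03 0.03]
```

View pics/c14.png

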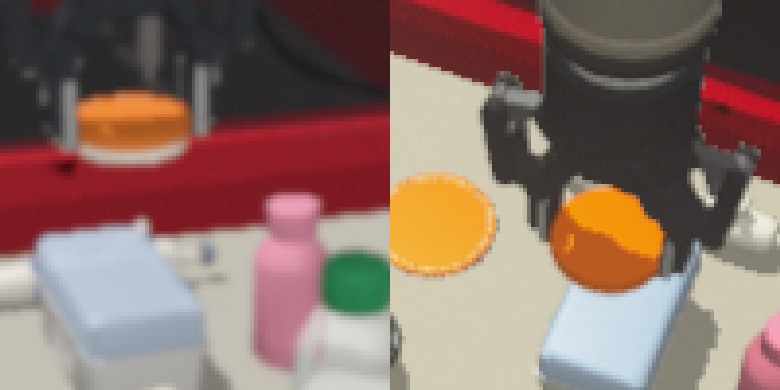

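```bash
python3 - <<'E'
from h import *
p,d,E,K=load("pics/w12.npz"); print("notebook corners, pipette tip",ray([(100,122),(68,45),(20,142)],.01,E,K),ray([(172,6)],.015,E,K))
E
```

```text
notebook corners, pipette tip [[ 0.3612 -0.1495  0.01  ]
 [ 0.3444 -0.0812  0.01  ]
 [ 0.2767 -0.173   0.01  ]] [[ 0.4455 -0.0468  0.015 ]]
```

I'll turn the jaws to -45° for this placement, so the camera keeps clear of the cabinet.

```bash
python3 -m crank '[[[0.008,-0.015,0],[0,0,0],0.055],[[0.015,-0.028,0],[0,0,0],0.055],[[0.018,-0.033,0],[0,0,0],0.055],[[0.018,-0.033,0],[0,0,0],0.055],[[0.013,-0.024,0],[0,0,0],0.055],[[0.008,-0.014,0],[0,0,0],0.055],[[0,0,0],[0,0,0],0.055]]'
python3 -m crank '[[[0,0,0],[0,0,9.5],0.055],[[0,0,0.01],[0,0,9.5],0.055],[[0,0,0.02],[0,0,9.5],0.055],[[0,0,0.02],[0,0,9.5],0.055],[[0,0,0.02],[0,0,9.5],0.055],[[0,0,0],[0,0,0],0.055],[[0,0,0],[0,0,0],0.055]]'
python3 -c "
from h import *; go(.4347,-.117,.0134,-45);grab('wrist','w15')"
```

```text
t: 21.75
eef_pos: [0.4336, -0.117, 0.1667]
tool_rot: [-0.0, 0.691, 0.723, -0.0]
contact_force: [-0.1, 0.1, 0.2]
gripper_width: 0.728
t: 22.62
eef_pos: [0.4351, -0.1173, 0.0973]
tool_rot: [0.0, 0.923, 0.384, 0.0]
contact_force: [0.3, 0.4, -1.6]
gripper_width: 0.73
t 22.62 pos [ 0.4351 -0.1173  0.0973] tooly az -44.78 tilt 0.03 F [ 0.2934  0.3753 -1.5673] w 62.4
shift mm [-0.1 -0.5 83.9]
turn deg (tool) [ 0.02 -0.03  0.22]
```

View pics/w15.png

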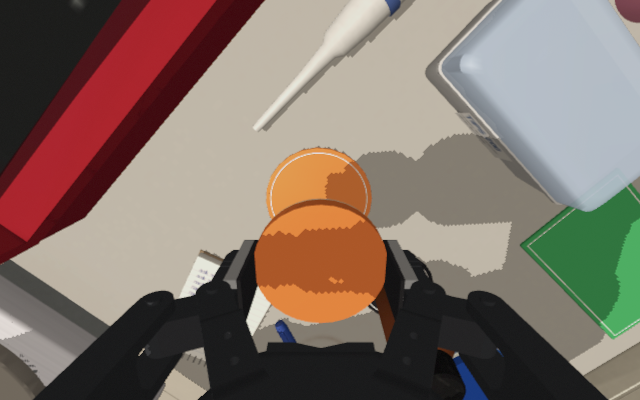

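```bash
python3 -m crank '[[[0,0,0.03],[0,0,0],0.055],[[0,0,0.03],[0,0,0],0.055],[[0,0,0.015],[0,0,0],0.055],[[0,0,0.005],[0,0,0],0.055],[[0,0,0.002],[0,0,0],0.055],[[0,0,0],[0,0,0],0.055],[[0,0,0],[0,0,0],0.055]]'
python3 -c "
from h import *; go(.4347,-.117,.0134,-45)"
```

```text
t: 23.55
eef_pos: [0.4345, -0.1172, 0.0155]
tool_rot: [0.0, 0.924, 0.383, 0.0]
contact_force: [-0.1, -0.9, -0.4]
gripper_width: 0.729
t 23.55 pos [ 0.4345 -0.1172  0.0155] tooly az -44.96 tilt 0.05 F [-0.0665 -0.8609 -0.4325] w 62.2
shift mm [0.3 0.  2.1]
turn deg (tool) [ 0.04 -0.03  0.04]
```

```bash
python3 -m crank '[[[0,0,0.001],[0,0,0],0.055],[[0,0,0.001],[0,0,0],0.055],[[0,0,0],[0,0,0],0.055]]'
python3 -c "
from h import *; go(.4347,-.117,.0134,-45)"
```

```text
t: 23.92
eef_pos: [0.4343, -0.1172, 0.0137]
tool_rot: [0.0, 0.924, 0.383, 0.0]
contact_force: [-3.5, 1.2, 13.0]
gripper_width: 0.731
t 23.93 pos [ 0.4343 -0.1172  0.0137] tooly az -44.96 tilt 0.03 F [-3.5351  1.2058 12.9976] w 62.4
shift mm [0.4 0.1 0.3]
turn deg (tool) [0.03 0.01 0.04]
```

Contact. Release, rise, then look.

```bash
python3 -m crank '[[[0,0,-0.0005],[0,0,0],0.07],[[0,0,0],[0,0,0],0.08],[[0,0,0],[0,0,0],0.085],[[0,0,0],[0,0,0],0.085],[[0,0,-0.03],[0,0,0],0.085],[[0,0,-0.05],[0,0,0],0.085],[[0,0,-0.06],[0,0,0],0.085],[[0,0,-0.06],[0,0,0],0.085],[[0,0,-0.02],[0,0,0],0.085]]'
python3 -m crank '[[[0,0,0],[0,0,-9.5],0.085],[[0,0,0],[0,0,-9.5],0.085],[[0,0,0],[0,0,-9.5],0.085],[[0,0,0],[0,0,-9.5],0.085],[[0,0,0],[0,0,-9.5],0.085],[[0,0,0],[0,0,0],0.085]]'
python3 -c "
from h import *; go(.584,-.157,.22,2.5)"
```

```text
t: 25.05
eef_pos: [0.4357, -0.1174, 0.2372]
tool_rot: [0.002, 0.924, 0.383, 0.002]
contact_force: [1.2, -0.3, -0.5]
gripper_width: 0.995
t: 25.8
eef_pos: [0.4339, -0.1171, 0.2332]
tool_rot: [-0.0, 0.692, 0.722, -0.0]
contact_force: [-0.7, -0.3, 0.0]
gripper_width: 0.996
t 25.8 pos [ 0.4339 -0.1171  0.2332] tooly az 2.45 tilt 0.04 F [-0.7336 -0.2628  0.0072] w 85.1
shift mm [-46.2 148.3  13.1]
turn deg (tool) [-0.04 -0.02 -0.05]
```

```bash
python3 -m crank '[[[-0.006,0.015,0],[0,0,0],0.085],[[-0.009,0.03,0],[0,0,0],0.085],[[-0.01,0.035,0],[0,0,0],0.085],[[-0.01,0.035,0],[0,0,0],0.085],[[-0.007,0.023,0],[0,0,0],0.085],[[-0.004,0.01,0],[0,0,0],0.085],[[0,0,0],[0,0,0],0.085],[[0,0,0],[0,0,0],0.085]]'
python3 -c "
from h import *; go(.584,-.157,.06,2.5);grab('wrist','w16')"; python3 m.py w16
```

```text
t: 26.8
eef_pos: [0.5833, -0.1564, 0.2333]
tool_rot: [-0.0, 0.691, 0.722, -0.0]
contact_force: [0.2, 0.0, -0.2]
gripper_width: 0.998
t 26.8 pos [ 0.5833 -0.1564  0.2333] tooly az 2.51 tilt 0.06 F [ 0.1508  0.     -0.2346] w 85.2
shift mm [ -0.6   0.9 173.3]
turn deg (tool) [-0.06 -0.    0.01]
orange flat z 3.7 [ 435.4 -117.4   41.5] 961
orange on mat z 18.2 [ 436.7 -117.6   33.3] 2671
blue flat z 3.7 [ 395.9 -326.5   26. ] 129
blue on mat z 18.1 [ 398.5 -329.6   25.2] 264
black mat z 3.9 [ 427.1 -222.3   31.4] 564
green mat z 3.7 [ 574.9 -334.    89.8  141.2    2.6] 4956
dish_orange none
dish_blue none
cap none
cap on mat z 101.3 [ 430.6 -221.7   17.2] 739
lid z 68.1 [ 585.7 -155.2   64.8  117.2    2.5] 6554
```

View pics/w16.png

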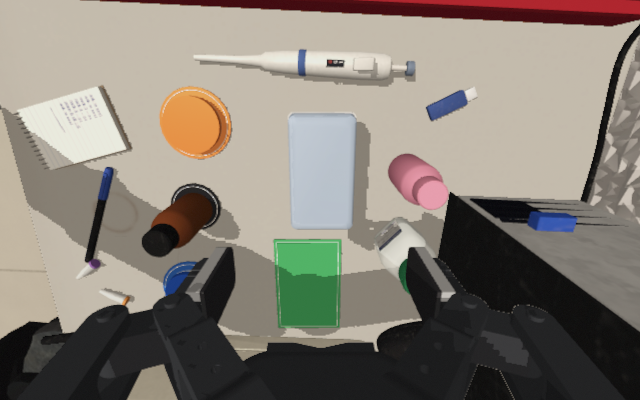

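The lid is at (322,170): centre (585.6,-155.3), yaw 2.5°. The orange dish is on its mat within 2 mm. Now the tip box.

```bash
python3 -m crank '[[[0.001,0.002,0.03],[0,0,0],0.085],[[0,0,0.045],[0,0,0],0.085],[[0,0,0.045],[0,0,0],0.085],[[0,0,0.03],[0,0,0],0.085],[[0,0,0.015],[0,0,0],0.085],[[0,0,0],[0,0,0],0.085],[[0,0,0],[0,0,0],0.085]]'
python3 -c "
from h import *; go(.5855,-.1555,.054,2.5)"
```

```text
t: 27.72
eef_pos: [0.5869, -0.1556, 0.0699]
tool_rot: [0.001, 0.691, 0.723, 0.001]
contact_force: [0.3, 0.5, 0.3]
gripper_width: 0.998
t 27.73 pos [ 0.5869 -0.1556  0.0699] tooly az 2.53 tilt 0.13 F [0.2618 0.5355 0.2676] w 85.2
shift mm [ 0.2 -1.5 15.9]
turn deg (tool) [0.12 0.03 0.03]
```

```bash
python3 -m crank '[[[0,-0.001,0.01],[0,0,0],0.085],[[0,0,0.006],[0,0,0],0.085],[[0,0,0],[0,0,0],0.085],[[0,0,0],[0,0,0],0.072],[[0,0,0],[0,0,0],0.064],[[0,0,0],[0,0,0],0.058],[[0,0,0],[0,0,0],0.058],[[0,0,0],[0,0,0],0.058]]' 60
python3 -c "
from h import *; go(.5855,-.1555,.054,2.5)"
python3 -m crank '[[[0,0,-0.004],[0,0,0],0.058],[[0,0,-0.008],[0,0,0],0.058],[[0,0,-0.02],[0,0,0],0.058],[[0,0,-0.03],[0,0,0],0.058],[[0,0,-0.03],[0,0,0],0.058],[[0,0,-0.02],[0,0,0],0.058],[[0,0,0],[0,0,0],0.058]]'
python3 - <<'E'
from h import *
go(.5745,-.3345,.165,2.6)
im=[]
for n in ["side","scene"]:
    p,d,E,K=grab(n,n+"17")
    x,y=(290,110) if n=="side" else (280,110)
    im.append(cv2.resize(p[y:y+120,x:x+120],(390,390),interpolation=cv2.INTER_NEAREST))
cv2.imwrite("pics/c17.png",np.hstack(im)[:,:,::-1])
E
```

```text
t: 28.72
eef_pos: [0.5854, -0.1555, 0.0529]
tool_rot: [0.0, 0.691, 0.723, 0.0]
contact_force: [1.0, 0.4, 6.0]
gripper_width: 0.794
t 28.73 pos [ 0.5854 -0.1555  0.0529] tooly az 2.54 tilt 0.04 F [1.0415 0.3767 5.9818] w 67.8
shift mm [-0.   0.1 -1.1]
turn deg (tool) [0.04 0.   0.04]
t: 29.6
eef_pos: [0.5861, -0.1557, 0.1664]
tool_rot: [0.002, 0.691, 0.723, 0.001]
contact_force: [0.0, 0.6, -2.3]
gripper_width: 0.793
t 29.6 pos [ 0.5861 -0.1557  0.1664] tooly az 2.53 tilt 0.2 F [ 0.0083  0.5867 -2.3478] w 67.8
shift mm [-178.1  -19.4    1.6]
turn deg (tool) [ 0.19  0.06 -0.07]
```

View pics/c17.png

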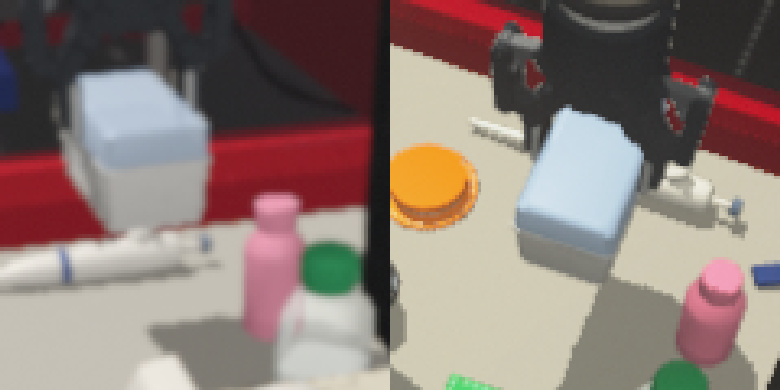

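```bash
python3 -m crank '[[[-0.012,-0.001,0],[0.1,0,0],0.058],[[-0.025,-0.003,0],[0,0,0],0.058],[[-0.033,-0.004,0],[0,0,0],0.058],[[-0.035,-0.004,0],[0,0,0],0.058],[[-0.033,-0.004,0],[0,0,0],0.058],[[-0.025,-0.002,0],[0,0,0],0.058],[[-0.015,-0.001,0],[0,0,0],0.058],[[0,0,0.02],[0,0,0],0.058],[[0,0,0.03],[0,0,0],0.058],[[0,0,0],[0,0,0],0.058]]'
python3 -c "
from h import *; go(.5745,-.3345,.056,2.6);grab('wrist','w18')"
```

```text
t: 30.95
eef_pos: [0.5717, -0.3313, 0.1105]
tool_rot: [-0.004, 0.69, 0.723, -0.001]
contact_force: [-0.2, -0.6, -1.1]
gripper_width: 0.79
t 30.95 pos [ 0.5717 -0.3313  0.1105] tooly az 2.66 tilt 0.53 F [-0.2103 -0.5633 -1.0915] w 67.5
shift mm [-3.5  3.1 54.5]
turn deg (tool) [-0.46 -0.26  0.06]
```

View pics/w18.png

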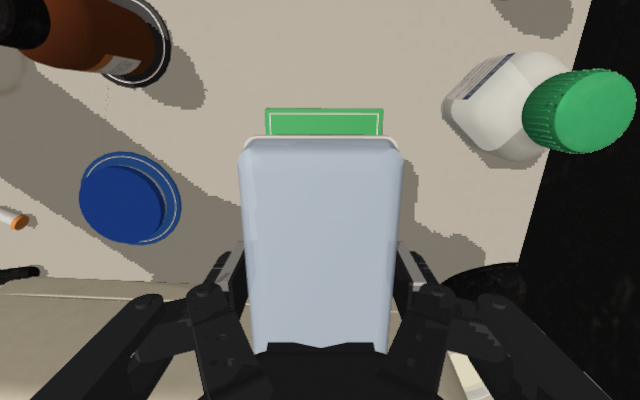

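The box is over the green mat and lined up with it. Lowering.

```bash
python3 -m crank '[[[-0.002,0.002,0.02],[0,0,0],0.058],[[0,0,0.018],[0,0,0],0.058],[[0,0,0.008],[0,0,0],0.058],[[0,0,0],[0,0,0],0.058],[[0,0,0],[0,0,0],0.058]]'
python3 -c "
from h import *; go(.5745,-.3345,.056,2.6)"
```

```text
t: 31.62
eef_pos: [0.5761, -0.3363, 0.0689]
tool_rot: [-0.0, 0.691, 0.723, -0.001]
contact_force: [0.1, -0.7, -1.9]
gripper_width: 0.795
t 31.62 pos [ 0.5761 -0.3363  0.0689] tooly az 2.53 tilt 0.07 F [ 0.0892 -0.7306 -1.9476] w 67.9
shift mm [ 1.8 -1.5 12.9]
turn deg (tool) [-0.07  0.02 -0.07]
```

```bash
python3 -m crank '[[[0.002,-0.0015,0.007],[0,0,0],0.058],[[0,0,0.003],[0,0,0],0.058],[[0,0,0.0015],[0,0,0],0.058],[[0,0,0.001],[0,0,0],0.058],[[0,0,0],[0,0,0],0.058]]'
python3 -c "
from h import *; go(.5745,-.3345,.056,2.6)"
```

```text
t: 32.25
eef_pos: [0.5743, -0.3342, 0.056]
tool_rot: [-0.001, 0.691, 0.723, -0.001]
contact_force: [0.0, 0.3, -1.8]
gripper_width: 0.793
t 32.25 pos [ 0.5743 -0.3342  0.056 ] tooly az 2.54 tilt 0.1 F [ 0.0116  0.2905 -1.8157] w 67.7
shift mm [-0.3  0.2  0. ]
turn deg (tool) [-0.1   0.   -0.06]
```

```bash
python3 -m crank '[[[0,0,0.001],[0,0,0],0.058],[[0,0,0.001],[0,0,0],0.058],[[0,0,0],[0,0,0],0.058]]'
python3 -c "
from h import *; go(.5745,-.3345,.056,2.6)"
```

```text
t: 32.62
eef_pos: [0.5743, -0.3342, 0.0559]
tool_rot: [-0.0, 0.691, 0.723, -0.001]
contact_force: [-6.0, 3.2, 14.1]
gripper_width: 0.793
t 32.62 pos [ 0.5743 -0.3342  0.0559] tooly az 2.53 tilt 0.11 F [-6.0013  3.1565 14.1459] w 67.7
shift mm [-0.3  0.2 -0.1]
turn deg (tool) [-0.1   0.03 -0.07]
```

Contact at 14 N. Release, rise, and check everything.

```bash
python3 -m crank '[[[0,0,-0.001],[0,0,0],0.072],[[0,0,0],[0,0,0],0.08],[[0,0,0],[0,0,0],0.085],[[0,0,0],[0,0,0],0.085],[[0,0,-0.03],[0,0,0],0.085],[[0,0,-0.05],[0,0,0],0.085],[[0,0,-0.06],[0,0,0],0.085],[[0,0,-0.06],[0,0,0],0.085],[[0,0,-0.06],[0,0,0],0.085],[[0,0,0],[0,0,0],0.085]]'
python3 -m crank '[[[0.03,-0.03,0],[0,0,0],0.085],[[0.04,-0.04,0],[0,0,0],0.085],[[0.02,-0.02,0],[0,0,0],0.085],[[0,0,0],[0,0,0],0.085],[[0,0,0],[0,0,0],0.085]]'
python3 -c "
from h import *; go(.48,-.22,.3,2.5);grab('wrist','w19');grab('scene','s19')"; python3 m.py w19
python3 - <<'E'
from h import *
def box(n):
    p,d,E,K=load(f"pics/{n}.npz"); P=pts(d,E,K); h=cv2.cvtColor(p,cv2.COLOR_RGB2HSV)
    for nm,sel,z in [("lid",(P[...,0]>.52)&(P[...,0]<.63)&(P[...,1]<-.25)&(P[...,1]>-.42)&(abs(P[...,2]-.071)<.006),.071)]:
        c=max(cv2.findContours((sel&(d>0)).astype(np.uint8),0,1)[0],key=cv2.contourArea); q=(ray(c[:,0],z,E,K)[:,:2]*1000).astype(np.float32)
        print(n,nm,cv2.minAreaRect(q),"z",np.median(P[sel][:,2]),P[sel][:,2].std())
    g=(h[...,0]>50)&(h[...,0]<80)&(h[...,1]>100)&(P[...,2]>.08)&(P[...,0]>.6); print("media cap",np.median(P[g],0))
for n in ["w19","s19","w1","scene0"]:
    try: box(n)
    except Exception as e: print(n,e)
E
```

```text
t: 33.88
eef_pos: [0.5772, -0.335, 0.3213]
tool_rot: [0.004, 0.691, 0.723, 0.001]
contact_force: [0.3, 0.4, -1.2]
gripper_width: 0.998
t: 34.5
eef_pos: [0.481, -0.2487, 0.3148]
tool_rot: [-0.001, 0.691, 0.722, -0.001]
contact_force: [0.4, -0.7, 0.2]
gripper_width: 0.996
t 34.5 pos [ 0.481  -0.2487  0.3148] tooly az 2.51 tilt 0.12 F [ 0.4271 -0.686   0.1606] w 85.1
shift mm [28.8  0.3 14.8]
turn deg (tool) [-0.12  0.    0.01]
orange flat z 3.7 [ 435.3 -117.5   41.3] 665
orange on mat z 18.3 [ 436.2 -117.6   32.4] 2115
blue flat z 3.7 [ 412.  -344.9   36.3] 263
blue on mat z 18.2 [ 413.4 -344.8   33.3] 1325
black mat z 3.8 [ 426.9 -222.7   31. ] 306
green mat z 3.7 [ 574.4 -333.9   80.1  132.7    2.6] 808
dish_orange none
dish_blue none
cap none
cap on mat z 101.5 [ 427.9 -222.9   14.9] 516
lid z 71.0 [ 575.2 -334.1   67.8  120.4    2.6] 3924
w19 lid ((575.0223388671875, -334.2745056152344), (67.0404052734375, 119.79646301269531), 2.564490556716919) z 0.07098066495250477 0.0014140639715065064
media cap [ 0.6853 -0.2526  0.103 ]
s19 lid ((576.297607421875, -335.5884094238281), (67.6124038696289, 122.25092315673828), 2.2982358932495117) z 0.07172821146275576 0.0016071588318014875
media cap [ 0.6915 -0.2595  0.1038]
w1 lid ((553.4672241210938, -419.110107421875), (67.14144897460938, 7.2387776374816895), 0.025384560227394104) z 0.07087852191820476 0.0032687492904364445
media cap [ 0.6862 -0.252   0.103 ]
scene0 max() iterable argument is empty
```

View pics/w19.png

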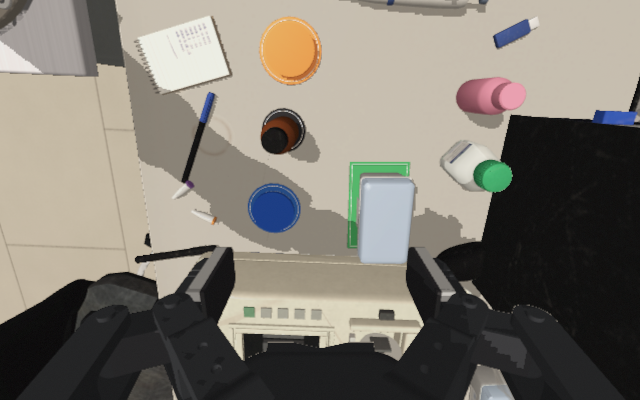

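View pics/s19.png

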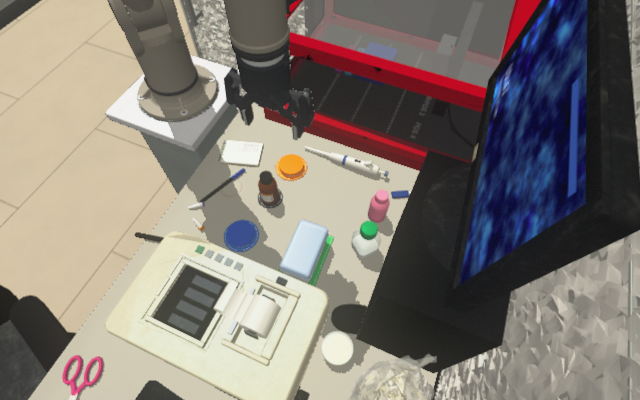

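In both views everything is upright on its own mat: bottle (283,135), orange (291,50), blue (274,207) and box (386,220) in the wrist view. The media bottle and the pipette look undisturbed and the gripper is clear, so I'm handing in.

```bash
python3 -c "
from station import bot
print(bot.hand_in())"
```

```text
the job is handed in; nothing more can be done
None
```

I took the pile apart from the top (amber bottle, blue dish, orange dish, tip box), set each thing on its own mat, and handed the job in at about 34.5 s. No verdict is reported.

| Thing | Last wrist-view distance from mat centre | Limit | Other checks |
|---|---|---|---|
| Amber bottle | about 1.5 mm | 12 mm | cap top at 101 mm, as expected standing on the mat |
| Blue dish | about 1.5 mm | 12 mm | top at 18 mm, about 1 mm above the 17 mm expected |
| Orange dish | about 1.5 mm | 12 mm | top at 18 mm, about 1 mm above the 17 mm expected |
| Tip box | about 1 mm | 15 mm | yaw 2.6°, same as the mat; lid at 71 mm |

- **Media bottle:** its cap was within about 1 mm of its first position.
- **Pipette:** it looked unmoved in the pictures, but I did not measure it again at the end.
- **Gripper:** it ended open and clear, about 0.31 m above the bench.
- **Disagreements:** the side and scene cameras differed by 3–8 mm on points in the pile. I used the wrist camera for positions, and it agreed with the scene camera to about 2 mm in the last tip box check.

No check failed.

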